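Turn the brass mounts over from tray to tray

TASK

The backs of the three brass mounts have to be worked next, so turn them all over at once: lay the empty tray face-down on the loaded one on the left stand, carry the closed pair over and lean it, now turned over, on the right stand, so that the mounts drop face-down into the other tray. Then lift off the emptied tray and put it back, face-up, tab upwards and centred, on the left stand, leaving the newly filled tray seated and centred on the right stand. Leave the hammer, the punch pot and the tin where they are.

Things in the scene. Friction and masses are not known exactly. Their poses are not given: they have to be found in the camera images.
- left_stand: Fixed wooden sloping stand on the left (+y), base 165 x 220 mm, 105 mm high, at the start holding the loaded tray. Slope 50 degrees from level, facing +y give or take 15 degrees, away from the other stand. Origin: under its middle on the bench; z up; -x the way the slope faces. Trays lean on two rails centred 82 mm either side of the middle, 28 mm wide, 95 mm up the slope.
- right_stand: Fixed wooden sloping stand on the right (-y), base 165 x 220 mm, 105 mm high, at the start holding the empty tray. Slope 50 degrees from level, facing -y give or take 15 degrees, away from the other stand. Origin: under its middle on the bench; z up; -x the way the slope faces. Trays lean on two rails centred 82 mm either side of the middle, 28 mm wide, 95 mm up the slope.
- left_stand_seat (a point): Origin of a tray that is seated centred, face-up, on the left stand (68 mm above the stand's origin). A tray's lower edge stands on a ledge square to the slope, 84 mm deep: room for two trays face to face. Between the rails, more than 40 mm up from the ledge, the back is open: a finger fits behind the trays.
- right_stand_seat (a point): Origin of a tray that is seated centred, face-up, on the right stand (68 mm above the stand's origin). A tray's lower edge stands on a ledge square to the slope, 84 mm deep: room for two trays face to face. Between the rails, more than 40 mm up from the ledge, the back is open: a finger fits behind the trays.
- loaded_tray: Tray with the three mounts, face-up on the left stand. Plywood, 0.2 kg. Pan 100 (x) x 200 (y) x 28 mm (z), floor of the pockets at z = 14 mm, three pockets along y, each 84 x 60 mm, 14 mm deep. Origin: centre of the pan's underside (closed back); z out of the open face, x up the slope. Upper pan wall x 40 to 50 mm. Two trays face to face: 56 mm thick over the backs, both tabs up.
- empty_tray: Matching empty tray, face-up on the right stand. Plywood, 0.2 kg. Pan 100 (x) x 200 (y) x 28 mm (z), floor of the pockets at z = 14 mm, three pockets along y, each 84 x 60 mm, 14 mm deep. Origin: centre of the pan's underside (closed back); z out of the open face, x up the slope. Upper pan wall x 40 to 50 mm. Two trays face to face: 56 mm thick over the backs, both tabs up.
- loaded_tray_tab (a point): Centre of the loaded tray's grip tab (x 62, y 0, z 4 mm in the tray's frame). Tab: flat, x 50 to 74 mm, 60 mm wide (y), 8 mm thick, level with the tray's back (z 0 to 8 mm). With two trays face to face there is a free gap of 40 mm between their tabs.
- empty_tray_tab (a point): Centre of the empty tray's grip tab (x 62, y 0, z 4 mm in the tray's frame). Tab: flat, x 50 to 74 mm, 60 mm wide (y), 8 mm thick, level with the tray's back (z 0 to 8 mm). With two trays face to face there is a free gap of 40 mm between their tabs.
- rosette_mount: Hollow pressed brass furniture mount, body 78 x 52 x 17 mm with a round eight-petal rosette relief, 22 mm high in all, polished and slippery, about 0.08 kg; in one pocket of the loaded tray, relief outwards (which pocket varies). Origin: middle of its flat back; z points out of the relief; x along its 78 mm length.
- rosette_mount_back (a point): Middle of that mount's flat back (its origin).
- rosette_mount_crown (a point): Top of that mount's relief, 22 mm above the back.
- leaf_mount: Hollow pressed brass furniture mount, body 78 x 52 x 17 mm with a leaf relief of long ribs, 22 mm high in all, polished and slippery, about 0.08 kg; in one pocket of the loaded tray, relief outwards (which pocket varies). Origin: middle of its flat back; z points out of the relief; x along its 78 mm length.
- leaf_mount_back (a point): Middle of that mount's flat back (its origin).
- leaf_mount_crown (a point): Top of that mount's relief, 22 mm above the back.
- panel_mount: Hollow pressed brass furniture mount, body 78 x 52 x 17 mm with a stepped rectangular panel relief, 22 mm high in all, polished and slippery, about 0.08 kg; in one pocket of the loaded tray, relief outwards (which pocket varies). Origin: middle of its flat back; z points out of the relief; x along its 78 mm length.
- panel_mount_back (a point): Middle of that mount's flat back (its origin).
- panel_mount_crown (a point): Top of that mount's relief, 22 mm above the back.
- hammer: Bystander: chasing hammer, 240 mm, loose on the bench between the stands. Origin: under its middle; it lies along its x.
- punch_pot: Bystander: steel pot of punches, 76 mm across and about 135 mm high, loose on the bench beyond the stands. Origin: centre of its underside.
- tin: Bystander: closed tin, 72 mm across, 90 mm high, loose on the bench beyond the stands, beside a heavy fixed pitch bowl (184 mm across, 85 mm high, about x = 0.84 m). Origin: centre of its underside.
Not all that is in view belongs to the job. What is shaped like the loaded_tray but pink is not meant.

How it is judged:
On the way, in this order (a step that is already met when the one before it is completed fails the run):
1. the empty tray lies face-down on the loaded tray, edges matching within 12 mm, on the left stand (z of empty_tray in the frame of loaded_tray between 0.05 and 0.062 m and x of empty_tray in the frame of loaded_tray between -0.012 and 0.012 m and y of empty_tray in the frame of loaded_tray between -0.012 and 0.012 m and angle between the x axis of empty_tray and the x axis of loaded_tray, either way round below 0.12 rad and distance between loaded_tray and left_stand_seat below 0.02 m), for 0.2 s.
2. the closed pair leans turned over on the right stand, the first tray now face-down on top (z of loaded_tray in the frame of empty_tray between 0.05 and 0.062 m and x of loaded_tray in the frame of empty_tray between -0.012 and 0.012 m and y of loaded_tray in the frame of empty_tray between -0.012 and 0.012 m and angle between the x axis of loaded_tray and the x axis of empty_tray, either way round below 0.12 rad and distance between empty_tray and right_stand_seat below 0.02 m and angle between empty_tray's own z axis and vertical between 0.77 and 0.97 rad and height (world z) of empty_tray_tab above 0.1 m), for 0.2 s.
At the end, for the whole second after the job is handed in: Each tray face-up, tab up, on its stand (filled one right, emptied one left), origin within 20 mm of the seat point, tilted 44 to 56 degrees; all three mounts relief-down in the right tray's pockets (crown under 20 mm, back 30 to 42 mm above its back plane); trays and mounts at rest (distance between loaded_tray and left_stand_seat below 0.02 m and angle between loaded_tray's own z axis and vertical between 0.77 and 0.97 rad and height (world z) of each of loaded_tray_tab, empty_tray_tab above 0.1 m and distance between empty_tray and right_stand_seat below 0.02 m and angle between empty_tray's own z axis and vertical between 0.77 and 0.97 rad and x of rosette_mount_back in the frame of empty_tray between -0.02 and 0.02 m and y of rosette_mount_back in the frame of empty_tray between -0.085 and 0.085 m and z of each of rosette_mount_crown, leaf_mount_crown, panel_mount_crown in the frame of empty_tray below 0.02 m and z of rosette_mount_back in the frame of empty_tray between 0.03 and 0.042 m and linear speed of each of rosette_mount, leaf_mount, panel_mount, loaded_tray, empty_tray below 0.02 m/s and x of leaf_mount_back in the frame of empty_tray between -0.02 and 0.02 m and y of leaf_mount_back in the frame of empty_tray between -0.085 and 0.085 m and z of leaf_mount_back in the frame of empty_tray between 0.03 and 0.042 m and x of panel_mount_back in the frame of empty_tray between -0.02 and 0.02 m and y of panel_mount_back in the frame of empty_tray between -0.085 and 0.085 m and z of panel_mount_back in the frame of empty_tray between 0.03 and 0.042 m); the robot touches nothing.
It fails at once if the hammer, the punch pot or the tin is moved by more than 20 mm (distance of any of hammer, punch_pot, tin from where it was at the start of the episode above 0.02 m).
It also fails if it takes over 64 s, if anything falls off the work surface, if the arm or the gripper's body presses on something with over 40 N, if the wrist force passes 120 N, or if a joint passes its speed limit or range.

ROBOT

A 6-joint arm with a two-finger parallel gripper is mounted at the origin on the work surface. World frame = base frame: x ahead of the robot, y to its left, z up, the work surface at z = 0. Lengths are in m, angles in rad, forces in N, time in s.
With the tool pointing down it reaches from about 0.275 to 0.75 m from the base axis. Payload 10.2 kg.
Tool frame: the origin (TCP) lies midway between the tips of the shut fingers; the grasp point (between the pads) lies 19 mm behind it; z points along the fingers, y is the direction in which the jaws open and shut (so a half turn about z gives the same grasp; the last joint's range is limited). The gripper opens to 85 mm and grips with 20 to 120 N. Pads are 22 mm wide; open, the fingers measure 114 mm over their backs; the gripper's body (76 mm by 85 mm) begins 54 mm behind the grasp point. The pads swing forward as they close: fully open they stand 13 mm farther back than shut.
Start: joints at [0.959, 0.313, 1.498, -0, 1.331, -0.223], TCP at [0.199, 0.486, 0.231] pointing down, gripper open.
Joint ranges: [-2.94, 2.94], [-0.97, 2.17], [0.19, 2.56], [-1.23, 4.37], [0.02, 3.11], [-2.88, 2.88]. Speed limits (rad/s): [2.39, 2.39, 3.01, 3.14, 3.14, 3.14].

INTERFACE

Orientations are given as [roll, pitch, yaw] about the fixed x, y, z axes, in that order (R = Rz(yaw) Ry(pitch) Rx(roll)).
In Python, from station import env, cams, job gives the robot as it stands.
- The arm moves only by the tool move_arm, never from a script. Its argument "increments" is a list of rows, each an object with "translation": the shift along the tool's x, y, z in cm, a list of three; "angular": the turn, a rotation vector about the tool's x, y, z in degrees, a list of three. A call has 1 to 8 rows; each row is the pose to reach, as a shift and turn from the pose commanded when the call began, along the tool's axes at that moment; what a row does not reach only later rows make up. A row lasts 1/10 s, in which the tool goes at most 50 mm and 8.59 degrees, less where a joint would pass 70% of its speed; a pose out of reach is approached as far as the arm can. A call with a gripper value outside its range is refused whole. "jaw" is the gripper command: -1 is shut, 1 is fully open, values between are in proportion, set as the call begins (left out, the last holds). The fingers move at their own pace and stop on an object; the grip force is fixed at half the most. Time passes only in rows, so rows that repeat a pose let the fingers close. It gives the time, the measured TCP pose, the force and the opening at its end, in the units of the state.
- env.read_state(): the state, without advancing time (a new reading comes with each control period).
- cams.snapshot(name): name is "scene" or "side" or "wrist"; returns a dict with "img" (384x512x3 uint8, red, green, blue), "fx", "fy", "cx", "cy" (pixels), "D" ([k1, k2, p1, p2, k3] as OpenCV has them; the pictures are not rectified), "extrinsics" (4x4, takes a point from world to camera coordinates). Camera axes: x right, y up, looking along -z (the intrinsics and any distortion apply to the point x, -y, -z); pixel columns grow to the right and rows downward; lengths in m; the calibration is good to about 2 mm. A picture is of the moment at which its call begins. There is no depth.
- job.sign_off(): hands the job in, once; it reports no verdict.
The state is a dict: "time": time; "joints": joint angles; "joint_vel": joint speeds; "effort": joint torques, N m; "eef_pos": TCP position; "tool_rot": TCP orientation; "ft_force": force on the tool from outside, world axes, zero at the start; "torque": the same for the moment, N m; "gripper_width": opening from 0.0 (shut) to 1.0 (fully open).
Only numpy, scipy, OpenCV 4.12 (cv2) and the standard library are available. Lean on these libraries where they do the work, as an engineer would, in place of code of your own. Each camera call takes 0.05 s, during which the arm holds its last target.

## Working session

There is one attempt and no reset: what is moved stays moved. The work goes in short steps, Python scripts to look and compute and a tool call to move; the robot and the scene stay as the last step left them, time stands still between calls to the robot, and variables do not carry over. Pictures are saved under pics/ and viewed, and the job is handed in when it is done.

Besides the shell and the picture viewer there is one more tool, called after "Emit:" as name([rows], argument=value, ...), one row to a line, values as JSON. move_arm: Moves the arm, as the interface text tells. Its arguments: {"type":"object","properties":{"increments":{"type":"array"},"jaw":{"type":"number"}},"required":["increments"]}

```bash
ls -la && mkdir -p pics
python3 - <<'E'
from station import env, cams, job
import cv2
s=env.read_state(); print({k:v for k,v in s.items()})
for n in ["scene","side","wrist"]:
    c=cams.snapshot(n); cv2.imwrite(f"pics/a_{n}.png",c["img"][:,:,::-1])
    print(n,c["fx"],c["fy"],c["cx"],c["cy"],c["D"]); print(c["extrinsics"])
E
```

```text
total 12
drwxr-xr-x  3 agent agent 4096 Dec  6 18:29 .
drwxr-xr-x 23 root  root  4096 Dec  6 18:29 ..
drwxr-xr-x  2 agent agent 4096 Dec  6 18:29 pics
{'time': 0.0, 'joints': array([ 9.58583918e-01,  3.13413637e-01,  1.49848112e+00, -7.12650262e-06,
        1.33097498e+00, -2.23384454e-01]), 'joint_vel': array([ 0.00026425, -0.00021072,  0.00143472,  0.00020576, -0.00039621,
        0.00039439]), 'effort': array([ 4.86826775e-04, -4.12270153e+01, -2.59746176e+01, -1.71420138e-04,
        4.05326180e-03,  1.85241782e-05]), 'eef_pos': array([0.19887661, 0.48558303, 0.2307371 ]), 'tool_rot': array([-3.14034578e+00, -2.76163501e-04,  2.75276622e+00]), 'ft_force': array([-0.09173818,  0.16976603,  0.24724017]), 'torque': array([0.03401953, 0.01738417, 0.00867783]), 'gripper_width': 0.9973760765895378}
scene 477.4781203405476 477.4781203405476 248.92127943919542 192.43770230848602 [-0.09701586  0.          0.          0.          0.        ]
[[-0.73879478  0.67392726 -0.00207864  0.34848318]
 [-0.50055091 -0.54665997  0.67127615  0.21555121]
 [ 0.45125499  0.49697578  0.74120443 -1.51956467]
 [ 0.          0.          0.          1.        ]]
side 421.5286285366159 421.5286285366159 259.23342455411716 185.76457327047964 [-0.07506741  0.          0.          0.          0.        ]
[[ 0.90513607 -0.42511128  0.0030161  -0.44101939]
 [ 0.28089771  0.60337544  0.74634747 -0.22517765]
 [-0.31910057 -0.6746988   0.66554966 -0.97094365]
 [ 0.          0.          0.          1.        ]]
wrist 311.4057335711154 311.4057335711154 259.60165136132514 188.17729301028945 [-0.06050679  0.          0.          0.          0.        ]
[[ 0.37803855  0.9257886  -0.00152501 -0.52399636]
 [-0.89210202  0.36384158 -0.26790539  0.03674445]
 [-0.24746889  0.10263903  0.96344402 -0.37865234]
 [ 0.          0.          0.          1.        ]]
```

View pics/a_scene.png

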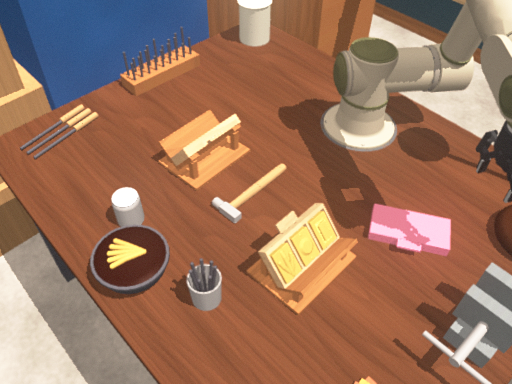

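View pics/a_side.png

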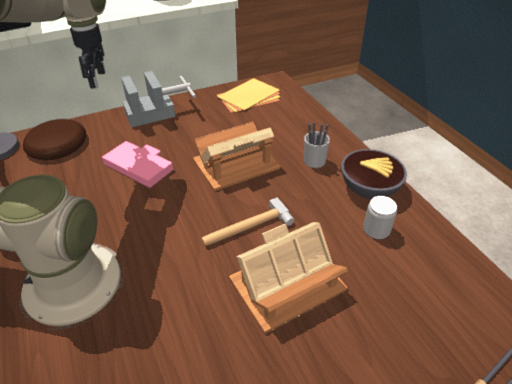

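View pics/a_wrist.png

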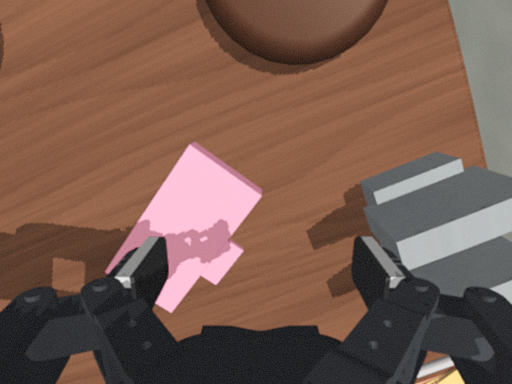

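```bash
cat > h.py <<'E'
import numpy as np, cv2
from scipy.spatial.transform import Rotation as Ro
def K(c): return np.array([[c["fx"],0,c["cx"]],[0,c["fy"],c["cy"]],[0,0,1]])
F=np.diag([1,-1,-1.])
def ray(c,px):
    p=cv2.undistortPoints(np.array([[px]],float),K(c),np.array(c["D"]))[0,0]
    E=np.array(c["extrinsics"]); R=E[:3,:3];o=-R.T@E[:3,3]
    d=R.T@(F@np.array([p[0],p[1],1])); return o,d/np.linalg.norm(d)
def plane(c,px,p0,n):
    o,d=ray(c,px); n=np.array(n,float); return o+d*((np.array(p0)-o)@n)/(d@n)
def onz(c,px,z): return plane(c,px,[0,0,z],[0,0,1])
def proj(c,P):
    E=np.array(c["extrinsics"]);P=np.atleast_2d(P); q=(F@(E[:3,:3]@P.T+E[:3,3:4])).T
    return cv2.projectPoints(q,np.zeros(3),np.zeros(3),K(c),np.array(c["D"]))[0][:,0]
def tri(c1,p1,c2,p2):
    o1,d1=ray(c1,p1);o2,d2=ray(c2,p2)
    A=np.stack([d1,-d2],1);t=np.linalg.lstsq(A,o2-o1,rcond=None)[0]
    a=o1+t[0]*d1;b=o2+t[1]*d2
    return (a+b)/2,np.linalg.norm(a-b)
def crop(c,x0,y0,w,h,s,fn,pts=None):
    im=c["img"][:,:,::-1].copy()
    im=cv2.resize(im[y0:y0+h,x0:x0+w],None,fx=s,fy=s,interpolation=cv2.INTER_CUBIC)
    if pts is not None:
        for p in pts: cv2.circle(im,(int((p[0]-x0+.5)*s),int((p[1]-y0+.5)*s)),3,(0,0,255),-1)
    for i in range(0,w,20): cv2.putText(im,str(x0+i),(int(i*s),10),0,.35,(255,255,0),1);cv2.line(im,(int(i*s),12),(int(i*s),18),(255,255,0),1)
    for i in range(0,h,20): cv2.putText(im,str(y0+i),(0,int(i*s)+4),0,.35,(255,255,0),1);cv2.line(im,(26,int(i*s)),(32,int(i*s)),(255,255,0),1)
    cv2.imwrite(fn,im)
E
python3 - <<'E'
from station import env,cams
from h import *
import pickle
d={n:cams.snapshot(n) for n in ["scene","side"]}
pickle.dump(d,open("snap0.pkl","wb"))
crop(d["scene"],240,195,130,115,6,"pics/b1.png")
crop(d["side"],185,115,110,80,7,"pics/b2.png")
crop(d["side"],220,215,140,120,5,"pics/b3.png")
crop(d["scene"],150,100,110,90,6,"pics/b4.png")
E
```

```text
(no output)
```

View pics/b1.png

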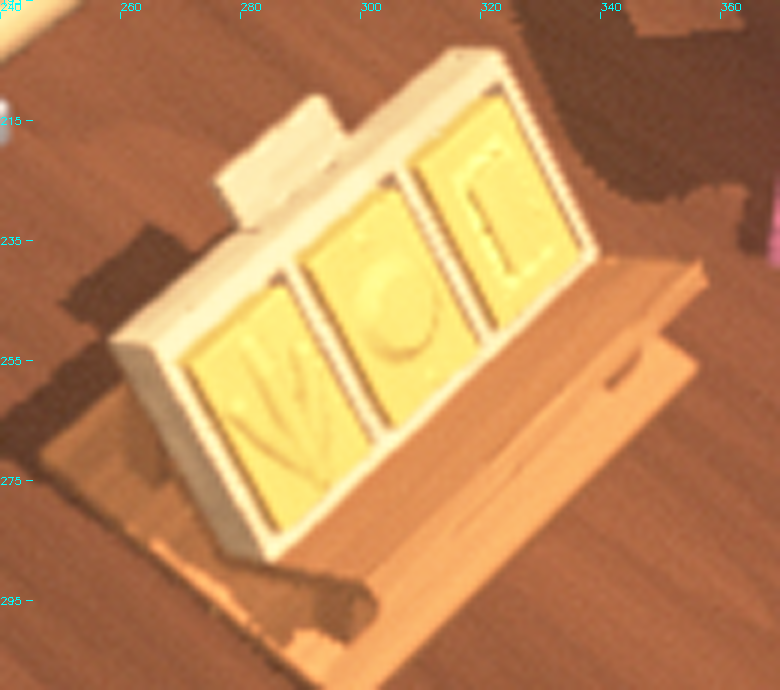

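View pics/b2.png

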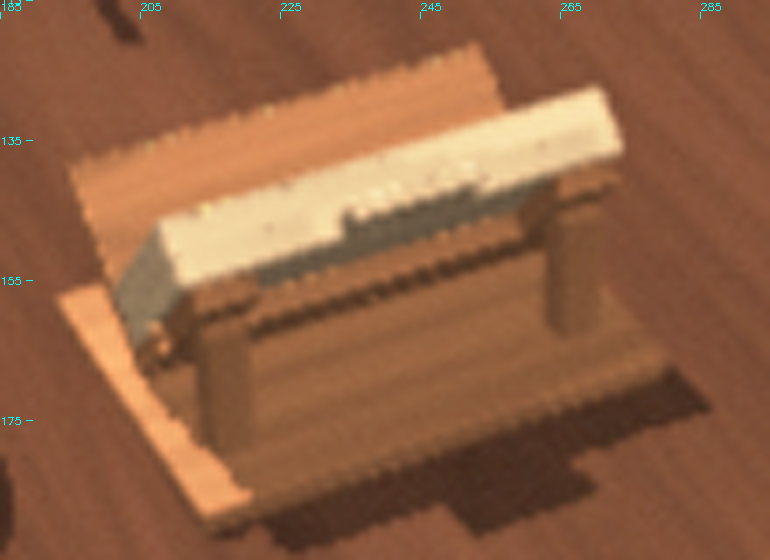

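View pics/b3.png

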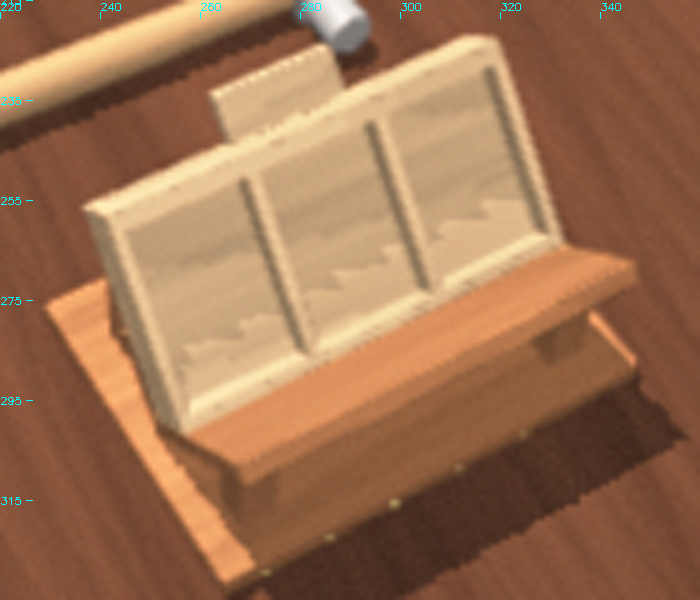

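View pics/b4.png

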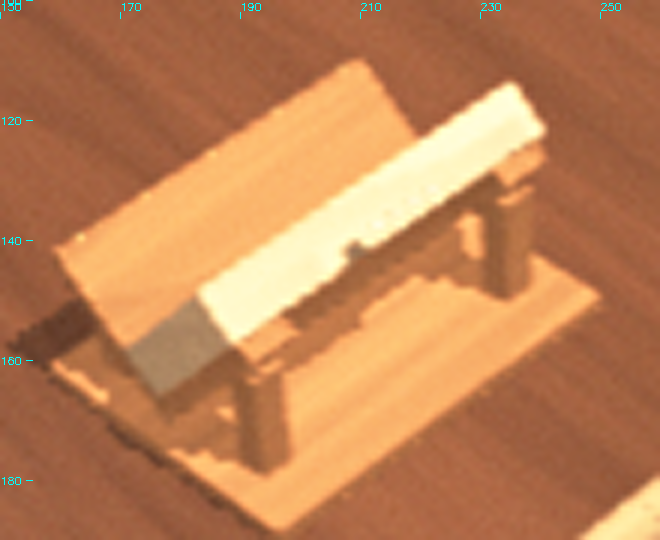

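```bash
cat >> h.py <<'E'
from scipy.optimize import least_squares
def Rtray(f,tilt=np.radians(50)):
    fv=np.array([np.cos(f),np.sin(f),0]);z=np.sin(tilt)*fv+np.cos(tilt)*np.array([0,0,1])
    x=-np.cos(tilt)*fv+np.sin(tilt)*np.array([0,0,1]);return np.stack([x,np.cross(z,x),z],1)
def fit(obs,p0,free_tilt=True):
    # obs: list (cam, pt_tray(m), pixel)
    def res(p):
        R=Rtray(p[3],p[4])
        r=[]
        for c,P,px in obs: r+=list(proj(c,p[:3]+R@np.array(P))[0]-np.array(px))
        if not free_tilt: r.append((p[4]-np.radians(50))*1e4)
        return r
    s=least_squares(res,p0,loss="soft_l1");return s.x,np.array(s.fun)
E
python3 - <<'E'
from h import *
import pickle
d=pickle.load(open("snap0.pkl","rb")); S,D=d["scene"],d["side"]
for n in d: E=d[n]["extrinsics"];print(n,-E[:3,:3].T@E[:3,3])
def mk(c,s,x0,y0,L): return [(c,np.array(P)/1000,((u+.5)/s-.5+x0,(v+.5)/s-.5+y0)) for P,(u,v) in L]
L=mk(S,6,240,195,[((50,100,28),(160,346)),((50,100,0),(110,342)),((50,-100,28),(500,55)),((50,-100,0),(455,48)),((-50,-100,28),(598,252)),((-50,100,28),(270,560)),((74,30,8),(215,182)),((74,-30,8),(318,95))])
L+=mk(D,7,185,115,[((50,-100,28),(160,222)),((50,100,28),(600,88)),((50,-100,0),(185,288)),((50,100,0),(625,152))])
Rr=mk(D,5,220,215,[((50,100,28),(103,214)),((50,-100,28),(500,45)),((-50,-100,28),(562,245)),((-50,100,28),(180,430)),((50,100,0),(85,207)),((50,-100,0),(475,35)),((74,30,8),(212,93)),((74,-30,8),(326,43))])
Rr+=mk(S,6,150,100,[((50,-100,28),(192,290)),((50,-100,0),(236,345)),((50,100,28),(512,82)),((50,100,0),(547,130)),((-50,-100,28),(125,350)),((-50,-100,0),(160,398))])
for nm,o,f0 in (("L",L,1.57),("R",Rr,-1.57)):
    for ft in (True,False):
        p,r=fit(o,[.5,.2*np.sign(f0),.068,f0,.87],ft)
        print(nm,p[:3].round(4),"f deg",np.degrees(p[3]).round(2),"tilt",np.degrees(p[4]).round(2)); print(r.round(1).tolist())
for c,pts in ((S,[(128,207),(206,288)]),(D,[(380,217),(316,150)])):
    for q in pts: print(q, onz(c,q,0.05))
E
```

```text
scene [1.05106304 0.63816774 0.98233805]
side [ 0.15260577 -0.70671017  0.81560215]
L [0.5214 0.221  0.0674] f deg 93.17 tilt 49.72
[-1.7, 0.0, -0.6, -0.1, -1.0, -1.0, -1.2, 0.4, -0.1, 0.6, 0.2, 0.5, 0.4, 0.0, 0.5, 0.1, -0.9, -0.0, -0.6, -0.1, -0.9, -0.1, -0.7, -0.4]
L [0.5214 0.2208 0.0673] f deg 93.19 tilt 50.0
[-1.7, 0.1, -0.5, -0.1, -0.9, -1.0, -1.2, 0.4, -0.2, 0.6, 0.1, 0.5, 0.4, 0.0, 0.6, 0.1, -0.9, -0.0, -0.6, -0.1, -0.9, -0.1, -0.7, -0.4, -0.0]
R [ 0.454  -0.1929  0.0677] f deg -85.57 tilt 50.96
[0.0, -0.1, -0.6, -0.9, -0.3, -0.0, -0.5, 0.4, -0.9, -0.5, -1.8, 0.3, 0.1, 0.1, 0.7, 0.2, 0.1, 0.1, -1.1, -0.4, -0.5, 0.1, -0.8, 0.2, -0.5, 0.1, -0.6, 0.2]
R [ 0.4541 -0.1933  0.0677] f deg -85.52 tilt 50.0
[-0.1, -0.2, -0.8, -1.1, -0.1, -0.1, -0.2, 0.5, -0.9, -0.4, -1.9, 0.4, -0.0, 0.1, 0.6, 0.2, 0.3, 0.3, -1.0, -0.2, -0.4, 0.3, -0.8, 0.4, -0.7, -0.2, -0.8, -0.1, 0.0]
(128, 207) [ 0.74784333 -0.1602952   0.05      ]
(206, 288) [0.7489326  0.16144547 0.05      ]
(380, 217) [ 0.74693451 -0.16778088  0.05      ]
(316, 150) [0.74440716 0.1440587  0.05      ]
```

```bash
cat >> h.py <<'E'
L0=np.array([.5214,.2210,.068]); FL=np.radians(93.2)
R0=np.array([.4542,-.1932,.068]); FR=np.radians(-85.5)
RL=Rtray(FL); RR=Rtray(FR)
SG=1
def toolR(Rt,sg):  # Rt tray rot, tool z=-x_tray, tool y=sg*z_tray
    z=-Rt[:,0]; y=sg*Rt[:,2]; return np.stack([np.cross(y,z),y,z],1)
def cur(s): return np.array(s["eef_pos"]),Ro.from_euler("xyz",s["tool_rot"]).as_matrix()
def rel(p,R,pt,Rt):
    t=R.T@(pt-p)*100; w=np.degrees(Ro.from_matrix(R.T@Rt).as_rotvec()); return t,w
def wrist(Rt,q1,q23):
    A=Ro.from_euler("ZY",[q1,q23]).as_matrix(); return Ro.from_matrix(A.T@Rt).as_euler("ZYZ")-np.array([0,0,np.pi/2])
E
python3 - <<'E'
from station import env
from h import *
s=env.read_state();p,R=cur(s);print(p,R.round(2))
print("wr",wrist(R,s["joints"][0],s["joints"][1]+s["joints"][2]))
for nm,Rt,q1 in (("R",RR,-.6),("L",RL,.2)):
    for sg in (1,-1):
        for q23 in (1.6,1.9,2.2): print(nm,sg,q23,wrist(toolR(Rt,sg if nm=="R" else sg),q1,q23).round(2))
E
```

```text
[0.19895821 0.48574628 0.2310439 ] [[-0.93  0.38 -0.  ]
 [ 0.38  0.93 -0.  ]
 [ 0.   -0.   -1.  ]]
wr [ 1.15928688e-05  1.33097868e+00 -2.23426052e-01]
R 1 1.6 [-0.59  1.13  1.04]
R 1 1.9 [-0.7   0.89  1.25]
R 1 2.2 [-0.92  0.68  1.55]
R -1 1.6 [-0.59  1.13 -2.11]
R -1 1.9 [-0.7   0.89 -1.89]
R -1 2.2 [-0.92  0.68 -1.59]
L 1 1.6 [ 0.69  1.46 -1.48]
L 1 1.9 [ 0.74  1.23 -1.68]
L 1 2.2 [ 0.84  1.02 -1.92]
L -1 1.6 [ 0.69  1.46 -4.62]
L -1 1.9 [0.74 1.23 1.46]
L -1 2.2 [0.84 1.02 1.22]
```

```bash
cat >> h.py <<'E'
TR=toolR(RR,-1); TL=toolR(RL,1)
def atR(v): return R0+RR@(np.array(v)/1000)
def atL(v): return L0+RL@(np.array(v)/1000)
def tilt(a): # a 0 -> TR, 1 -> TL (slerp)
    return TR@Ro.from_rotvec(a*Ro.from_matrix(TR.T@TL).as_rotvec()).as_matrix()
def plan(wps,s=None):
    """wps: list of (pos,R,nrows); prints rows from current pose, groups of 8 (relative to each call's begin)"""
    from station import env
    s=s or env.read_state(); p,R=cur(s); seq=[]
    a,A=p,R
    for (b,B,n) in wps:
        w=Ro.from_matrix(A.T@B).as_rotvec()
        for i in range(1,n+1): seq.append((a+(b-a)*i/n, A@Ro.from_rotvec(w*i/n).as_matrix()))
        a,A=b,B
    bp,bR=p,R
    for i in range(0,len(seq),8):
        print("call"); 
        for q,Q in seq[i:i+8]:
            t,w=rel(bp,bR,q,Q); print('{"translation":[%.1f,%.1f,%.1f],"angular":[%.0f,%.0f,%.0f]},'%(*t,*w))
        bp,bR=seq[min(i+8,len(seq))-1]
def where(s=None):
    from station import env
    s=s or env.read_state();p,R=cur(s)
    print("t",round(s["time"],2),"p",p.round(4),"j",np.round(s["joints"],2),"F",np.round(s["ft_force"],1),"w",round(s["gripper_width"]*85,1))
    for n,o,M,T in (("inR",R0,RR,TR),("inL",L0,RL,TL)):
        print(n,(M.T@(p-o)*1000).round(1),"rot err deg",np.degrees(Ro.from_matrix(R.T@T).as_rotvec()).round(1))
E
python3 - <<'E'
from h import *
from station import env
where(); p,R=cur(env.read_state())
print("rot tot",np.degrees(Ro.from_matrix(TR.T@TL).as_rotvec()),atR((55,0,4)),atL((55,0,52)))
plan([(np.array([.36,.15,.33]),R,8),(atR((140,0,4)),TR,8)])
E
```

```text
t 0.25 p [0.199  0.4857 0.231 ] j [ 0.96  0.31  1.5   0.    1.33 -0.22] F [ 0.6 -1.   1. ] w 84.9
inR [ 572.8  201.2 -429. ] rot err deg [ 39.2  -9.4 -25.7]
inL [ -56.6 -307.2  321.1] rot err deg [-39.4   8.9 -24.4]
rot tot [-7.99963283e+01 -7.04652100e-17  1.41192593e+00] [ 0.45166662 -0.1610104   0.11270359] [0.52114986 0.22547401 0.1435574 ]
call
{"translation":[-3.5,-3.1,-1.2],"angular":[0,0,0]},
{"translation":[-6.9,-6.2,-2.5],"angular":[0,0,0]},
{"translation":[-10.4,-9.4,-3.7],"angular":[0,0,0]},
{"translation":[-13.8,-12.5,-4.9],"angular":[0,0,0]},
{"translation":[-17.3,-15.6,-6.2],"angular":[0,0,0]},
{"translation":[-20.7,-18.7,-7.4],"angular":[0,0,0]},
{"translation":[-24.2,-21.8,-8.7],"angular":[0,0,0]},
{"translation":[-27.6,-25.0,-9.9],"angular":[0,0,0]},
call
{"translation":[-2.2,-2.6,1.9],"angular":[5,-1,-3]},
{"translation":[-4.5,-5.1,3.8],"angular":[10,-2,-6]},
{"translation":[-6.7,-7.7,5.7],"angular":[15,-4,-10]},
{"translation":[-8.9,-10.2,7.6],"angular":[20,-5,-13]},
{"translation":[-11.1,-12.8,9.5],"angular":[25,-6,-16]},
{"translation":[-13.4,-15.3,11.4],"angular":[29,-7,-19]},
{"translation":[-15.6,-17.9,13.3],"angular":[34,-8,-22]},
{"translation":[-17.8,-20.4,15.2],"angular":[39,-9,-26]},
```

Emit:
move_arm([
  {"translation": [-3.5,-3.1,-1.2],"angular": [0,0,0]},
  {"translation": [-7,-6.2,-2.5],"angular": [0,0,0]},
  {"translation": [-10.5,-9.4,-3.7],"angular": [0,0,0]},
  {"translation": [-14,-12.5,-5],"angular": [0,0,0]},
  {"translation": [-17,-15.6,-6],"angular": [0,0,0]},
  {"translation": [-21,-18.7,-7.5],"angular": [0,0,0]},
  {"translation": [-24,-22,-9],"angular": [0,0,0]},
  {"translation": [-28,-25,-10],"angular": [0,0,0]},
], jaw=-0.4)

```text
time: 1.05
eef_pos: [0.363, 0.1474, 0.3324]
tool_rot: [3.141, 0.002, 2.753]
ft_force: [1.5, 0.2, -0.2]
gripper_width: 0.3
```

Run:
```python
from h import *
where()
plan([(atR((140,0,4)),TR,8)])
```

```text
t 1.05 p [0.363  0.1474 0.3324] j [ 0.08 -0.05  1.65  0.    1.54 -1.1 ] F [ 1.5  0.2 -0.2] w 25.5
inR [425.4  64.2 -95.6] rot err deg [ 39.3  -9.2 -25.7]
inL [ 244.1 -162.3  120.5] rot err deg [-39.3   9.  -24.4]
call
{"translation":[-2.2,-2.5,1.9],"angular":[5,-1,-3]},
{"translation":[-4.4,-5.1,3.9],"angular":[10,-2,-6]},
{"translation":[-6.5,-7.6,5.8],"angular":[15,-3,-10]},
{"translation":[-8.7,-10.2,7.7],"angular":[20,-5,-13]},
{"translation":[-10.9,-12.7,9.7],"angular":[25,-6,-16]},
{"translation":[-13.1,-15.2,11.6],"angular":[29,-7,-19]},
{"translation":[-15.2,-17.8,13.5],"angular":[34,-8,-22]},
{"translation":[-17.4,-20.3,15.5],"angular":[39,-9,-26]},
```

Emit:
move_arm([
  {"translation": [-2.2,-2.5,1.5],"angular": [5,-1,-3]},
  {"translation": [-4.4,-5,3.5],"angular": [10,-2,-6]},
  {"translation": [-6.5,-7.5,5.5],"angular": [15,-3,-10]},
  {"translation": [-8.7,-10,7.5],"angular": [20,-5,-13]},
  {"translation": [-11,-12.7,9.5],"angular": [25,-6,-16]},
  {"translation": [-13,-15,11.5],"angular": [29,-7,-19]},
  {"translation": [-15,-18,13.5],"angular": [34,-8,-22]},
  {"translation": [-17.4,-20.3,15.5],"angular": [39,-9,-26]},
])

```text
time: 1.85
eef_pos: [0.4471, -0.1058, 0.1756]
tool_rot: [-2.447, -0.007, -3.057]
ft_force: [0.5, -0.5, 0.3]
gripper_width: 0.296
```

Run:
```python
from h import *
from station import cams
c=cams.snapshot("scene");crop(c,130,20,200,160,4,"pics/c1.png")
c=cams.snapshot("wrist");cv2.imwrite("pics/c2.png",c["img"][:,:,::-1])
where()
plan([(atR((55,0,4)),TR,4)])
```

```text
t 1.95 p [ 0.4458 -0.106   0.1729] j [-0.14  0.27  1.9  -0.84  1.   -1.32] F [-0.6  0.4  0.1] w 25.9
inR [136.7   1.5   0.3] rot err deg [ 0.3 -0.5  0.6]
inL [ 287.5  -93.7 -179.4] rot err deg [-79.7  -0.8   1.6]
call
{"translation":[-0.1,-0.1,2.0],"angular":[0,-0,0]},
{"translation":[-0.1,-0.2,4.1],"angular":[0,-0,0]},
{"translation":[-0.2,-0.3,6.1],"angular":[0,-0,0]},
{"translation":[-0.2,-0.4,8.2],"angular":[0,-0,1]},
```

View pics/c1.png

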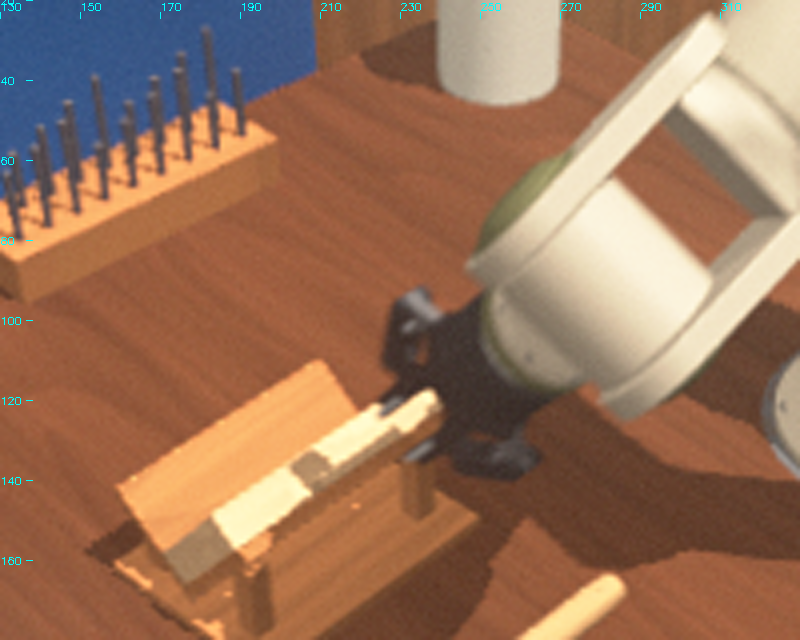

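View pics/c2.png

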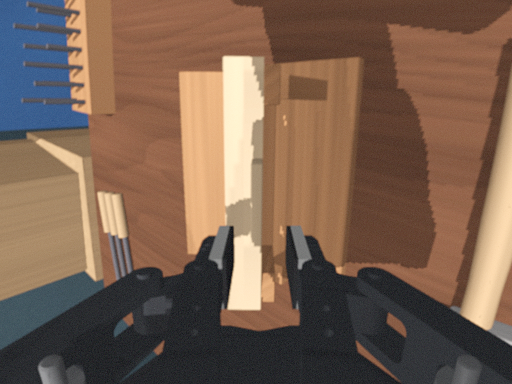

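Run:
```python
from h import *
from station import cams
c=cams.snapshot("wrist")
P=[(50,100,0),(50,100,28),(50,-100,0),(50,-100,28),(74,30,0),(74,30,8),(74,-30,0),(74,-30,8)]
px=proj(c,np.array([atR(q) for q in P])); print(px.round(0).tolist())
crop(c,150,30,260,300,2.6,"pics/c3.png",px)
```

```text
[[263.0, 56.0], [222.0, 56.0], [259.0, 306.0], [227.0, 306.0], [262.0, 162.0], [250.0, 162.0], [261.0, 244.0], [249.0, 244.0]]
```

View pics/c3.png

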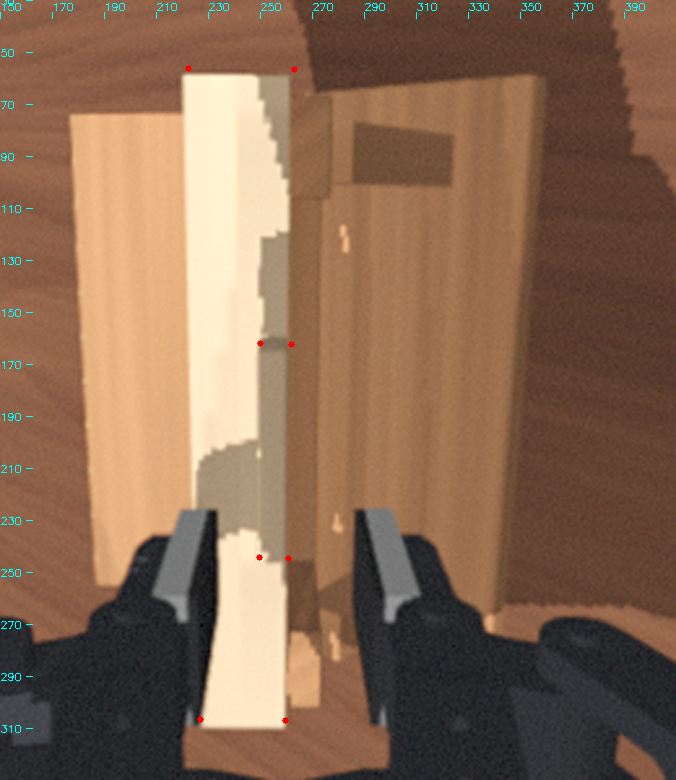

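Emit:
move_arm([
  {"translation": [0,-0.1,2.5],"angular": [0,0,0]},
  {"translation": [0,-0.2,5],"angular": [0,0,0]},
  {"translation": [0,-0.3,7],"angular": [0,0,0.5]},
  {"translation": [0,-0.3,8.2],"angular": [0,0,0.5]},
  {"translation": [0,-0.3,8.2],"angular": [0,0,0.5]},
])

```text
time: 2.5
eef_pos: [0.4509, -0.1593, 0.1149]
tool_rot: [-2.45, -0.001, -3.068]
ft_force: [0.3, 0.5, 0.3]
gripper_width: 0.3
```

Run:
```python
from h import *
from station import cams
c=cams.snapshot("side");crop(c,210,170,160,140,5,"pics/d1.png")
c=cams.snapshot("wrist");crop(c,150,30,260,300,2.6,"pics/d2.png")
where()
```

```text
t 2.6 p [ 0.4514 -0.1588  0.1158] j [-0.26  0.37  1.95 -0.96  0.83 -1.23] F [ 0.1  0.1 -0.3] w 25.7
inR [58.8  0.1  4.2] rot err deg [ 0.3 -0.1 -0.2]
inL [ 277.8  -91.1 -256.8] rot err deg [-79.7   0.    1.2]
```

View pics/d1.png

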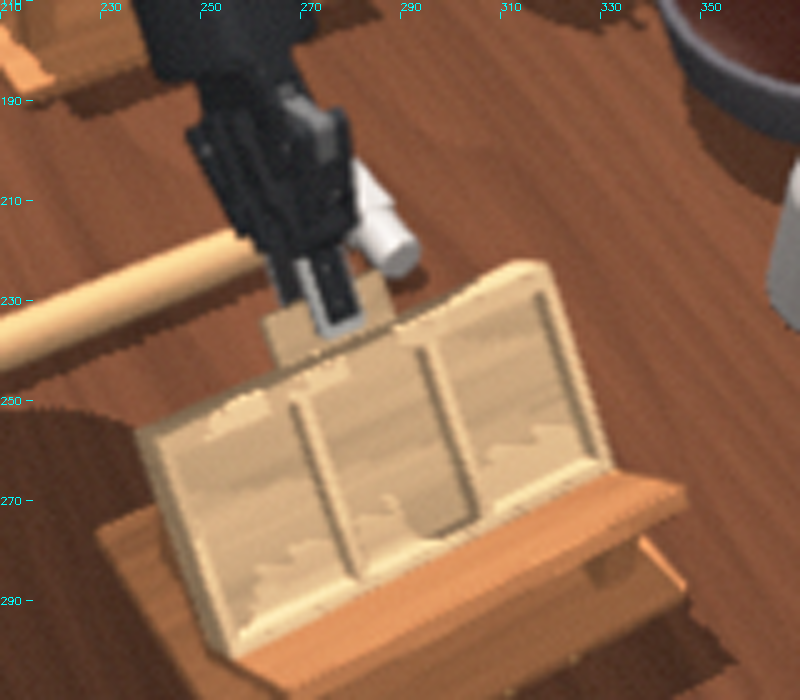

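View pics/d2.png

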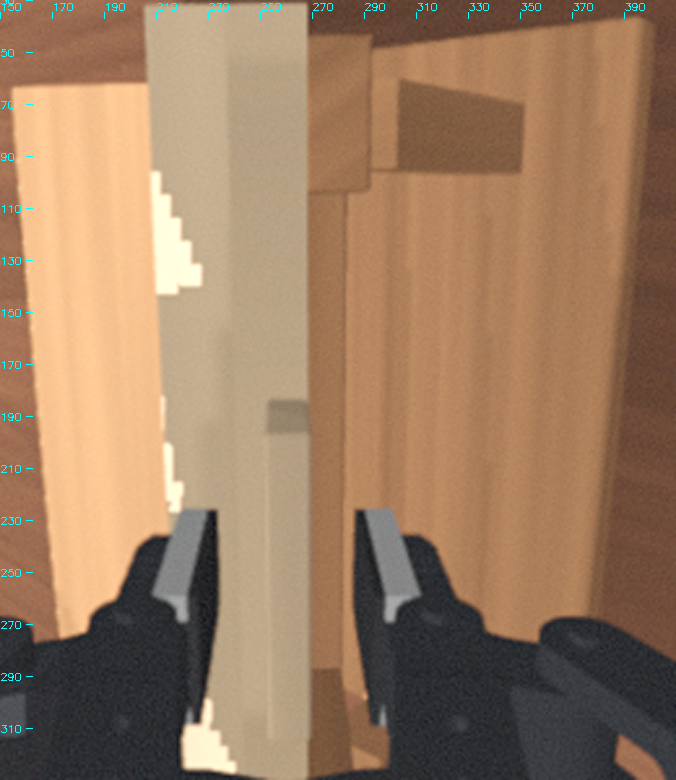

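Emit:
move_arm([
  {"translation": [0,0,0.3],"angular": [0,0,0]},
  {"translation": [0,0,0.3],"angular": [0,0,0]},
  {"translation": [0,0,0.3],"angular": [0,0,0]},
  {"translation": [0,0,0.3],"angular": [0,0,0]},
  {"translation": [0,0,0.3],"angular": [0,0,0]},
  {"translation": [0,0,0.3],"angular": [0,0,0]},
], jaw=-1)

```text
time: 3.2
eef_pos: [0.4517, -0.1606, 0.1132]
tool_rot: [-2.449, 0.001, -3.065]
ft_force: [-0.8, 7.2, 5.1]
gripper_width: 0.074
```

Run:
```python
from h import *
where()
p,R=cur(__import__("station").env.read_state())
up=np.array([0,0,1])
plan([(p+[0,0,.03],R,3),(p+[0.005,.05,.14],R,4),(np.array([.486,0.05,.31]),tilt(.45),6)])
```

```text
t 3.2 p [ 0.4517 -0.1606  0.1132] j [-0.26  0.37  1.95 -0.97  0.82 -1.22] F [-0.8  7.2  5.1] w 6.3
inR [55.6 -0.   4.1] rot err deg [ 0.3 -0.1 -0.1]
inL [ 277.1  -90.9 -259.8] rot err deg [-79.7   0.    1.3]
call
{"translation":[-0.0,-0.6,-0.8],"angular":[0,0,0]},
{"translation":[-0.0,-1.3,-1.5],"angular":[0,0,0]},
{"translation":[-0.0,-1.9,-2.3],"angular":[0,0,0]},
{"translation":[-0.2,-2.7,-5.2],"angular":[0,0,0]},
{"translation":[-0.4,-3.5,-8.1],"angular":[0,0,0]},
{"translation":[-0.7,-4.3,-11.0],"angular":[0,0,0]},
{"translation":[-0.9,-5.1,-13.9],"angular":[0,0,0]},
{"translation":[-1.6,-3.7,-16.3],"angular":[-6,-0,0]},
call
{"translation":[-0.7,1.7,-2.2],"angular":[-6,-0,0]},
{"translation":[-1.4,3.3,-4.5],"angular":[-12,-0,0]},
{"translation":[-2.1,5.0,-6.7],"angular":[-18,-0,0]},
{"translation":[-2.8,6.7,-9.0],"angular":[-24,-0,0]},
{"translation":[-3.5,8.3,-11.2],"angular":[-30,-0,0]},
```

Emit:
move_arm([
  {"translation": [0,-0.6,-0.8],"angular": [0,0,0]},
  {"translation": [0,-1.2,-1.5],"angular": [0,0,0]},
  {"translation": [0,-1.9,-2.3],"angular": [0,0,0]},
  {"translation": [-0.2,-2.5,-4],"angular": [0,0,0]},
  {"translation": [-0.3,-3.2,-6.5],"angular": [0,0,0]},
  {"translation": [-0.5,-4,-9],"angular": [0,0,0]},
  {"translation": [-0.7,-4.6,-11.5],"angular": [0,0,0]},
  {"translation": [-0.9,-5,-14],"angular": [0,0,0]},
])

```text
time: 4.0
eef_pos: [0.4561, -0.1092, 0.2541]
tool_rot: [-2.45, 0.0, -3.067]
ft_force: [-0.2, -0.3, -1.6]
gripper_width: 0.077
```

Run:
```python
from h import *
from station import cams,env
where()
c=cams.snapshot("side");crop(c,170,90,200,180,4,"pics/e1.png")
p,R=cur(env.read_state())
plan([(np.array([.484,0.03,.30]),tilt(.45),7),(L0+RL@np.array([.075,0,.12]),TL,9)])
```

```text
t 4.0 p [ 0.4561 -0.1092  0.2541] j [-0.14  0.18  1.77 -0.75  1.15 -1.48] F [-0.2 -0.3 -1.6] w 6.5
inR [196.3  -8.5  55.6] rot err deg [ 0.4 -0.1 -0.2]
inL [ 352.1  -83.6 -130.2] rot err deg [-79.6   0.    1.2]
call
{"translation":[-0.5,1.1,-1.7],"angular":[-5,0,0]},
{"translation":[-1.1,2.2,-3.4],"angular":[-10,0,0]},
{"translation":[-1.6,3.3,-5.1],"angular":[-15,0,0]},
{"translation":[-2.1,4.4,-6.8],"angular":[-20,0,0]},
{"translation":[-2.7,5.5,-8.5],"angular":[-26,0,0]},
{"translation":[-3.2,6.6,-10.2],"angular":[-31,0,0]},
{"translation":[-3.7,7.7,-11.9],"angular":[-36,0,0]},
{"translation":[-4.3,10.4,-12.7],"angular":[-41,0,0]},
call
{"translation":[-0.6,2.6,1.1],"angular":[-5,0,0]},
{"translation":[-1.1,5.1,2.2],"angular":[-10,0,0]},
{"translation":[-1.7,7.7,3.4],"angular":[-15,0,0]},
{"translation":[-2.2,10.2,4.5],"angular":[-20,0,0]},
{"translation":[-2.8,12.8,5.6],"angular":[-24,0,0]},
{"translation":[-3.3,15.3,6.7],"angular":[-29,0,1]},
{"translation":[-3.9,17.9,7.9],"angular":[-34,-0,1]},
{"translation":[-4.5,20.5,9.0],"angular":[-39,0,1]},
```

View pics/e1.png

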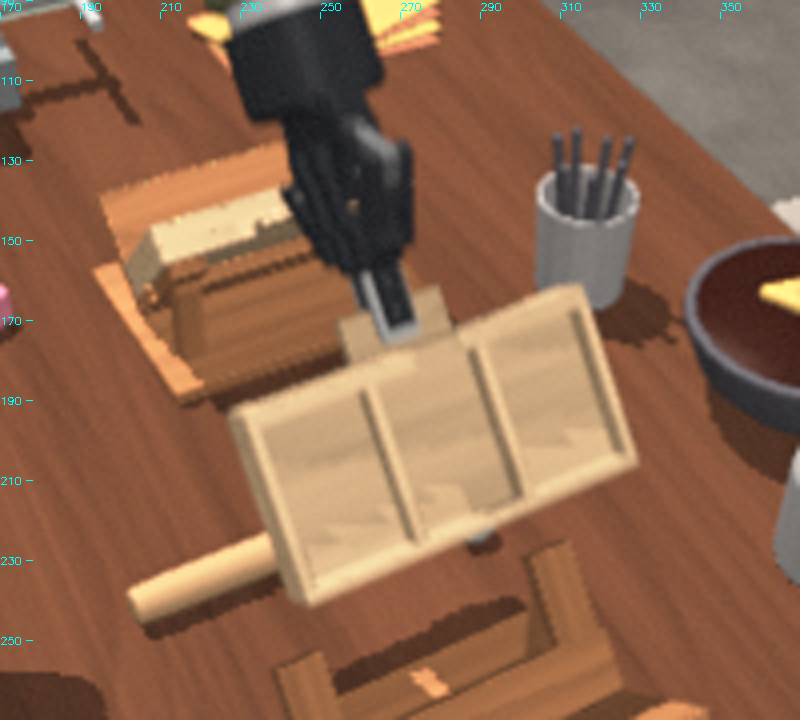

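Run:
```python
from h import *
plan([(np.array([.484,0.05,.35]),tilt(.5),8),(atL((115,0,125)),TL,8)])
```

```text
call
{"translation":[-0.5,0.8,-2.1],"angular":[-5,0,0]},
{"translation":[-1.0,1.5,-4.3],"angular":[-10,0,0]},
{"translation":[-1.5,2.3,-6.4],"angular":[-15,0,0]},
{"translation":[-2.0,3.0,-8.5],"angular":[-20,0,0]},
{"translation":[-2.4,3.8,-10.7],"angular":[-25,0,0]},
{"translation":[-2.9,4.6,-12.8],"angular":[-30,0,0]},
{"translation":[-3.4,5.3,-14.9],"angular":[-35,0,0]},
{"translation":[-3.9,6.1,-17.0],"angular":[-40,0,0]},
call
{"translation":[-0.6,2.4,1.4],"angular":[-5,-0,0]},
{"translation":[-1.2,4.7,2.8],"angular":[-10,-0,0]},
{"translation":[-1.8,7.1,4.3],"angular":[-15,-0,0]},
{"translation":[-2.4,9.5,5.7],"angular":[-20,0,0]},
{"translation":[-3.0,11.9,7.1],"angular":[-25,0,0]},
{"translation":[-3.6,14.2,8.5],"angular":[-30,0,1]},
{"translation":[-4.3,16.6,10.0],"angular":[-35,0,1]},
{"translation":[-4.9,19.0,11.4],"angular":[-40,0,1]},
```

Emit:
move_arm([
  {"translation": [-0.5,0.8,-2],"angular": [-5,0,0]},
  {"translation": [-1,1.5,-4],"angular": [-10,0,0]},
  {"translation": [-1.5,2.3,-6.5],"angular": [-15,0,0]},
  {"translation": [-2,3,-8.5],"angular": [-20,0,0]},
  {"translation": [-2.5,3.8,-10.5],"angular": [-25,0,0]},
  {"translation": [-3,4.6,-13],"angular": [-30,0,0]},
  {"translation": [-3.5,5.3,-15],"angular": [-35,0,0]},
  {"translation": [-4,6,-17],"angular": [-40,0,0]},
])

```text
time: 4.85
eef_pos: [0.4847, 0.0482, 0.3457]
tool_rot: [3.132, 0.0, -3.066]
ft_force: [0.2, -0.1, -2.1]
gripper_width: 0.082
```

Emit:
move_arm([
  {"translation": [-0.6,2.4,1.4],"angular": [-5,0,0]},
  {"translation": [-1.2,4.7,2.8],"angular": [-10,0,0]},
  {"translation": [-1.8,7,4.3],"angular": [-15,0,0]},
  {"translation": [-2.4,9.5,5.7],"angular": [-20,0,0]},
  {"translation": [-3,12,7],"angular": [-25,0,0]},
  {"translation": [-3.6,14,8.5],"angular": [-30,0,1]},
  {"translation": [-4.3,16.5,10],"angular": [-35,0,1]},
  {"translation": [-4.9,19,11.4],"angular": [-40,0,1]},
])

```text
time: 5.65
eef_pos: [0.5195, 0.2417, 0.2314]
tool_rot: [2.435, -0.006, -3.083]
ft_force: [-0.3, 0.5, -2.0]
gripper_width: 0.077
```

Run:
```python
from h import *
from station import cams,env
where()
c=cams.snapshot("scene");crop(c,200,130,200,170,4,"pics/f1.png")
c=cams.snapshot("side");crop(c,170,30,200,160,4,"pics/f2.png")
where()
plan([(atL((65,0,110)),TL,5)])
```

```text
t 5.65 p [0.5195 0.2417 0.2314] j [-0.08  0.39  1.55  0.71  1.38 -1.91] F [-0.3  0.5 -2. ] w 6.6
inR [ 400.6  -99.2 -223.2] rot err deg [80.5 -0.4 -1.3]
inL [111.8  -0.7 121. ] rot err deg [ 0.5 -0.3 -0.1]
t 5.75 p [0.5181 0.2419 0.229 ] j [-0.07  0.39  1.56  0.71  1.38 -1.91] F [-0.9 -0.5 -1.7] w 6.2
inR [ 399.   -97.9 -224.9] rot err deg [80.4 -0.8 -1.2]
inL [109.8  -2.1 119.6] rot err deg [ 0.4 -0.7 -0.3]
call
{"translation":[-0.1,-0.2,0.9],"angular":[0,-0,-0]},
{"translation":[-0.1,-0.4,1.8],"angular":[0,-0,-0]},
{"translation":[-0.2,-0.6,2.7],"angular":[0,-0,-0]},
{"translation":[-0.2,-0.8,3.6],"angular":[0,-1,-0]},
{"translation":[-0.3,-1.0,4.5],"angular":[0,-1,-0]},
```

View pics/f1.png

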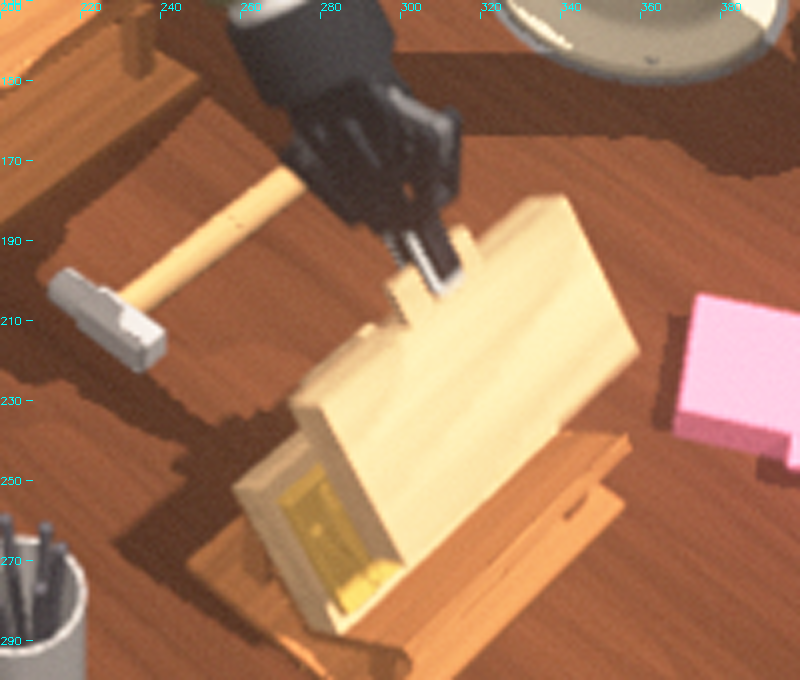

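View pics/f2.png

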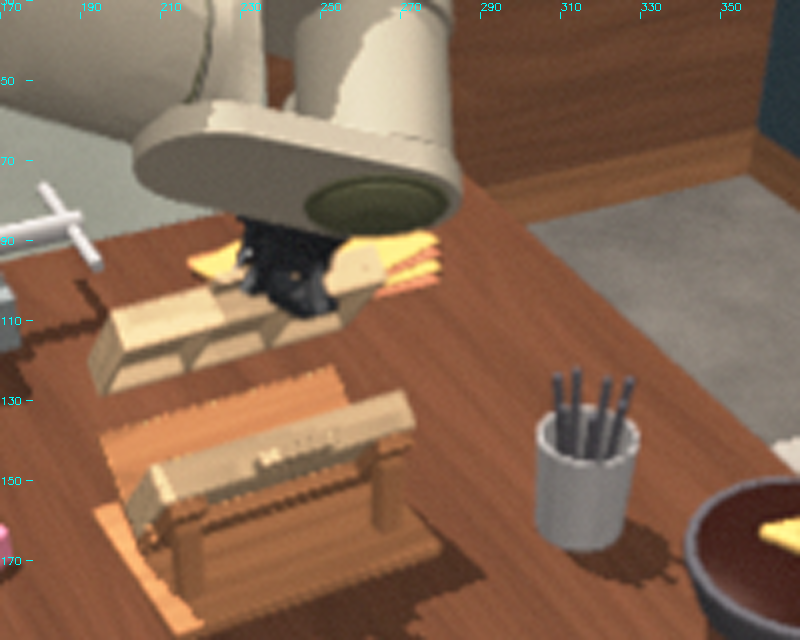

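Run:
```python
from h import *
from station import cams,env
c=cams.snapshot("scene"); where()
s=env.read_state();p,R=cur(s)
# lid frame from tool: x=-tool z, z=-(tool y), TCP at lid (55.6,gy,4.1)
X=-R[:,2];Z=-R[:,1];Y=np.cross(Z,X);M=np.stack([X,Y,Z],1)
for gy in (0,1.5):
    o=p-M@np.array([.0556,gy/1000,.0041])
    pts=[(50,-100,0),(-50,-100,0),(50,100,0),(-50,100,0),(50,-100,28),(50,100,28)]
    px=proj(c,np.array([o+M@(np.array(q)/1000) for q in pts]));print(gy,px.round(1).tolist())
    print("lid origin in L",(RL.T@(o-L0)*1000).round(1))
crop(c,200,130,200,170,4,"pics/f3.png",px)
print([((u+.5)/4-.5+200,(v+.5)/4-.5+130) for u,v in [(315,402),(402,568),(568,197),(638,350),(290,398)]])
```

```text
t 5.8 p [0.5187 0.241  0.2307] j [-0.08  0.39  1.55  0.71  1.38 -1.91] F [-0.6 -0.  -1.4] w 6.4
inR [ 399.7  -98.4 -223.1] rot err deg [80.3 -0.6 -1.2]
inL [111.7  -1.5 120. ] rot err deg [ 0.3 -0.5 -0.2]
0 [[280.4, 232.5], [302.4, 272.5], [341.2, 179.5], [359.7, 217.3], [272.2, 232.0], [332.4, 180.2]]
lid origin in L [ 56.1  -2.1 124.4]
1.5 [[279.9, 232.9], [301.9, 272.9], [340.8, 179.9], [359.3, 217.7], [271.7, 232.5], [332.0, 180.6]]
lid origin in L [ 56.1  -0.6 124.4]
[(278.375, 230.125), (300.125, 271.625), (341.625, 178.875), (359.125, 217.125), (272.125, 229.125)]
```

View pics/f3.png

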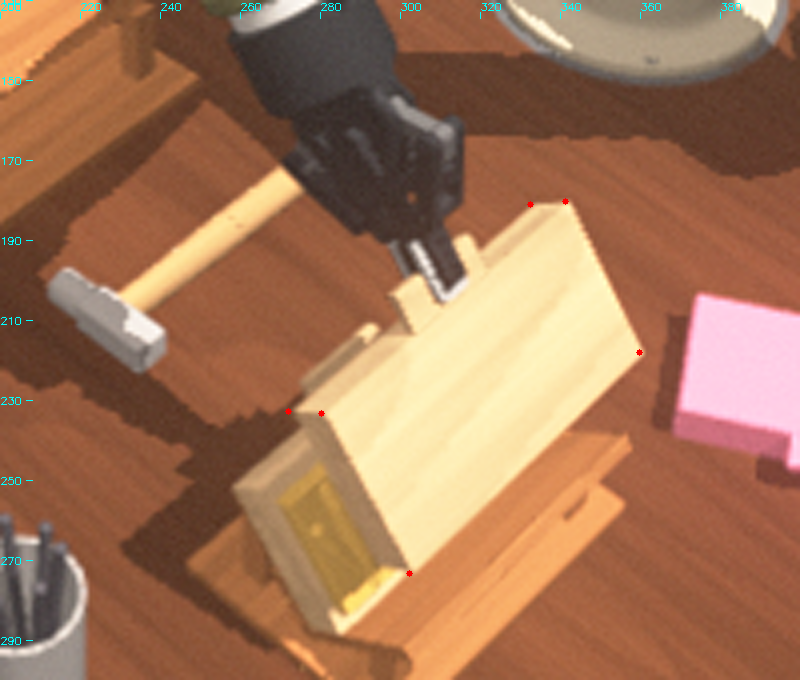

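Run:
```python
from h import *
plan([(atL((64,-0.7,112)),TL,4),(atL((64,-0.7,64)),TL,4),(atL((64,-.7,64)),TL,1)])
```

```text
call
{"translation":[-0.0,-0.2,1.2],"angular":[0,-0,-0]},
{"translation":[-0.1,-0.4,2.4],"angular":[0,-0,-0]},
{"translation":[-0.1,-0.6,3.6],"angular":[0,-0,-0]},
{"translation":[-0.1,-0.8,4.8],"angular":[0,-1,-0]},
{"translation":[-0.1,-2.0,4.8],"angular":[0,-1,-0]},
{"translation":[-0.1,-3.2,4.8],"angular":[0,-1,-0]},
{"translation":[-0.1,-4.4,4.7],"angular":[0,-1,-0]},
{"translation":[-0.1,-5.6,4.7],"angular":[0,-1,-0]},
call
{"translation":[0.0,0.0,0.0],"angular":[0,0,0]},
```

Emit:
move_arm([
  {"translation": [0,-0.2,1.2],"angular": [0,0,0]},
  {"translation": [-0.1,-0.4,2.4],"angular": [0,0,0]},
  {"translation": [-0.1,-0.6,3.6],"angular": [0,-0.5,0]},
  {"translation": [-0.1,-0.8,4.8],"angular": [0,-0.5,0]},
  {"translation": [-0.1,-2.2,4.8],"angular": [0,-0.5,0]},
  {"translation": [-0.1,-3.5,4.8],"angular": [0,-0.5,0]},
  {"translation": [-0.1,-4.7,4.8],"angular": [0,-0.5,0]},
  {"translation": [-0.1,-5.6,4.8],"angular": [0,-0.5,0]},
])

```text
time: 6.6
eef_pos: [0.5206, 0.2286, 0.1584]
tool_rot: [2.438, -0.0, -3.089]
ft_force: [0.1, 0.4, -1.5]
gripper_width: 0.075
```

Run:
```python
from h import *
from station import cams,env
c=cams.snapshot("scene");crop(c,220,150,150,150,5,"pics/g1.png")
where()
plan([(atL((56,-0.7,64)),TL,4)])
```

```text
t 6.65 p [0.5206 0.2279 0.1576] j [-0.1   0.47  1.64  0.74  1.26 -2.05] F [-0.   0.2 -2. ] w 6.7
inR [ 335.1  -99.2 -260. ] rot err deg [80.3 -0.1 -1.7]
inL [64.2 -0.5 62.9] rot err deg [ 0.3  0.1 -0.2]
call
{"translation":[0.0,0.0,0.2],"angular":[0,0,-0]},
{"translation":[0.0,0.1,0.4],"angular":[0,0,-0]},
{"translation":[0.0,0.1,0.6],"angular":[0,0,-0]},
{"translation":[0.0,0.1,0.8],"angular":[0,0,-0]},
```

View pics/g1.png

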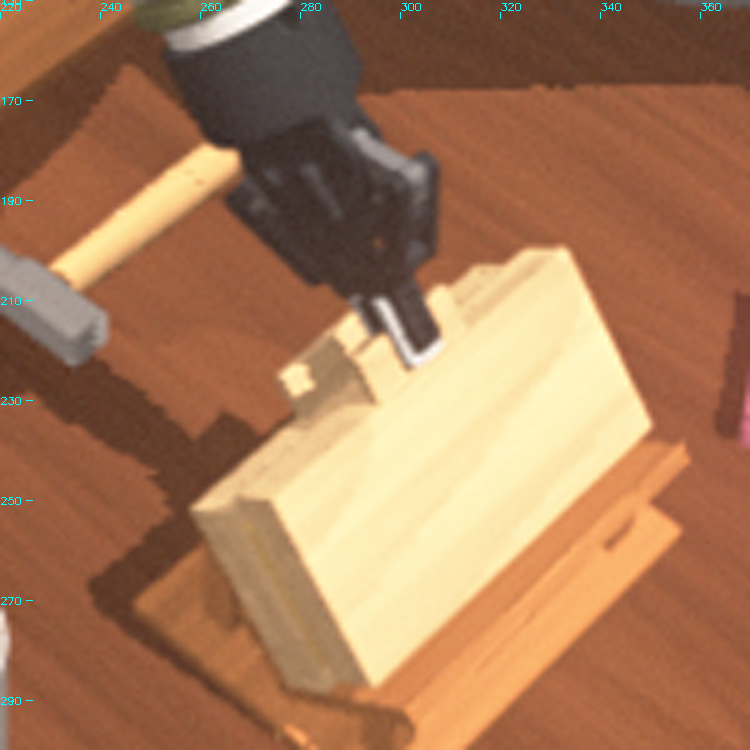

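Emit:
move_arm([
  {"translation": [0,0,0.3],"angular": [0,0,0]},
  {"translation": [0,0,0.5],"angular": [0,0,0]},
  {"translation": [0,0.1,0.7],"angular": [0,0,0]},
  {"translation": [0,0.1,0.8],"angular": [0,0,0]},
  {"translation": [0,0.1,0.8],"angular": [0,0,0]},
])

```text
time: 7.15
eef_pos: [0.52, 0.2361, 0.1537]
tool_rot: [2.438, 0.0, -3.088]
ft_force: [0.3, 0.1, -0.4]
gripper_width: 0.076
```

Run:
```python
from h import *
where()
```

```text
t 7.15 p [0.52   0.2361 0.1537] j [-0.09  0.48  1.64  0.74  1.24 -2.04] F [ 0.3  0.1 -0.4] w 6.4
inR [ 337.4  -99.3 -268.8] rot err deg [80.3  0.  -1.5]
inL [55.9 -0.6 66.7] rot err deg [ 0.3  0.1 -0.1]
```

Emit:
move_arm([
  {"translation": [0,0,0.1],"angular": [0,0,0]},
  {"translation": [0,-0.3,0.1],"angular": [0,0,0]},
  {"translation": [0,-0.6,0.1],"angular": [0,0,0]},
  {"translation": [0,-0.9,0.1],"angular": [0,0,0]},
  {"translation": [0,-1.1,0.1],"angular": [0,0,0]},
  {"translation": [0,-1.1,0.1],"angular": [0,0,0]},
])

```text
time: 7.75
eef_pos: [0.5209, 0.2277, 0.1461]
tool_rot: [2.437, 0.001, -3.089]
ft_force: [1.5, -2.3, 4.7]
gripper_width: 0.074
```

Run:
```python
from h import *
from station import cams
where()
c=cams.snapshot("scene");crop(c,220,150,150,150,5,"pics/h1.png")
```

```text
t 7.75 p [0.5209 0.2277 0.1461] j [-0.1   0.49  1.65  0.74  1.24 -2.07] F [ 1.5 -2.3  4.7] w 6.3
inR [ 326.2  -99.6 -267.3] rot err deg [80.3  0.1 -1.6]
inL [55.5 -0.1 55.4] rot err deg [ 0.4  0.2 -0.1]
```

View pics/h1.png

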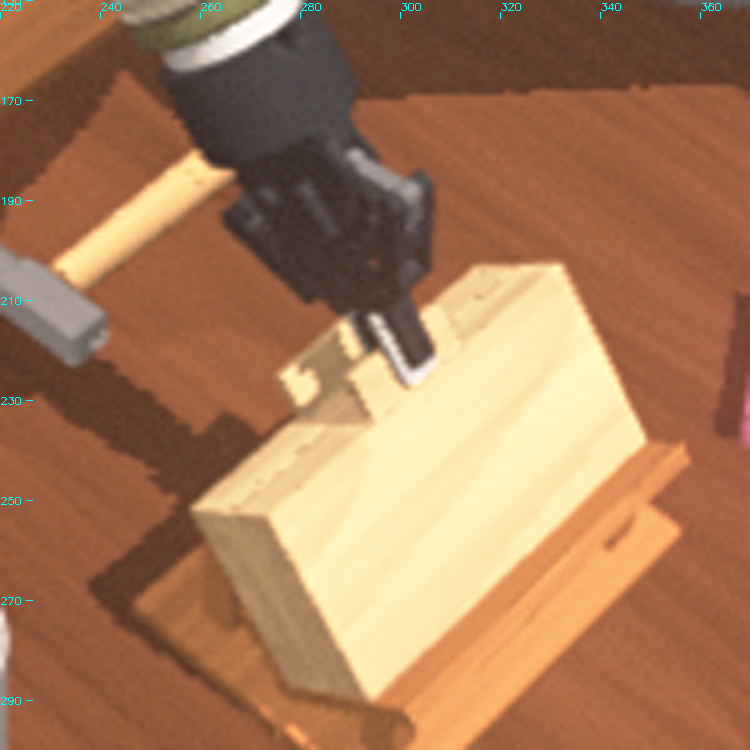

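Emit:
move_arm([
  {"translation": [0,-0.2,0],"angular": [0,0,0]},
  {"translation": [0,-0.3,0],"angular": [0,0,0]},
  {"translation": [0,-0.3,0],"angular": [0,0,0]},
])

```text
time: 8.1
eef_pos: [0.5211, 0.226, 0.1451]
tool_rot: [2.435, 0.001, -3.089]
ft_force: [-0.4, -2.3, 11.1]
gripper_width: 0.076
```

Run:
```python
from h import *
where()
```

```text
t 8.1 p [0.5211 0.226  0.1451] j [-0.11  0.49  1.65  0.75  1.24 -2.07] F [-0.4 -2.3 11.1] w 6.5
inR [ 324.3  -99.5 -266.6] rot err deg [80.5  0.1 -1.6]
inL [55.8 -0.1 53.4] rot err deg [ 0.5  0.2 -0.1]
```

Emit:
move_arm([
  {"translation": [0,0,0],"angular": [0,0,0]},
  {"translation": [0,0,0],"angular": [0,0,0]},
  {"translation": [0,0,0],"angular": [0,0,0]},
  {"translation": [0,0,-1.5],"angular": [0,0,0]},
  {"translation": [0,0,-4],"angular": [0,0,0]},
  {"translation": [0,0,-7],"angular": [0,0,0]},
  {"translation": [0,0,-10],"angular": [0,0,0]},
  {"translation": [0,0,-12],"angular": [0,0,0]},
], jaw=-0.4)

```text
time: 8.9
eef_pos: [0.5252, 0.1464, 0.2375]
tool_rot: [2.439, 0.002, -3.089]
ft_force: [0.4, 0.2, -0.7]
gripper_width: 0.302
```

Run:
```python
from h import *
from station import cams
where()
c=cams.snapshot("scene");crop(c,220,150,150,150,5,"pics/i1.png")
c=cams.snapshot("wrist");crop(c,100,0,320,384,1.5,"pics/i2.png")
c=cams.snapshot("side");crop(c,170,90,130,110,6,"pics/i3.png")
```

```text
t 8.9 p [0.5252 0.1464 0.2375] j [-0.25  0.38  1.55  0.67  1.48 -2.03] F [ 0.4  0.2 -0.7] w 25.7
inR [ 343.9  -97.4 -146.2] rot err deg [80.3  0.1 -1.6]
inL [177.8  -0.4  51.8] rot err deg [ 0.3  0.2 -0.1]
```

View pics/i1.png

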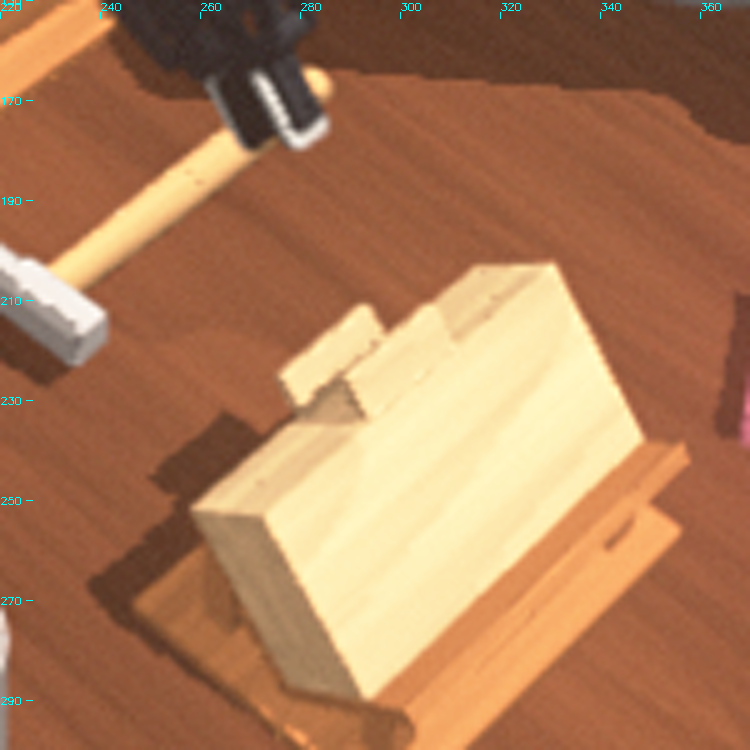

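View pics/i2.png

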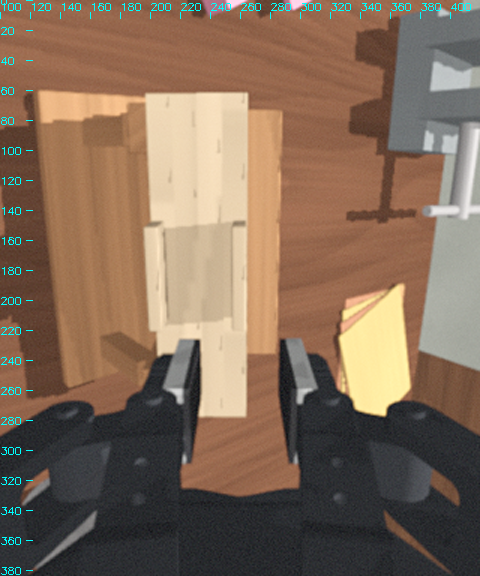

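View pics/i3.png

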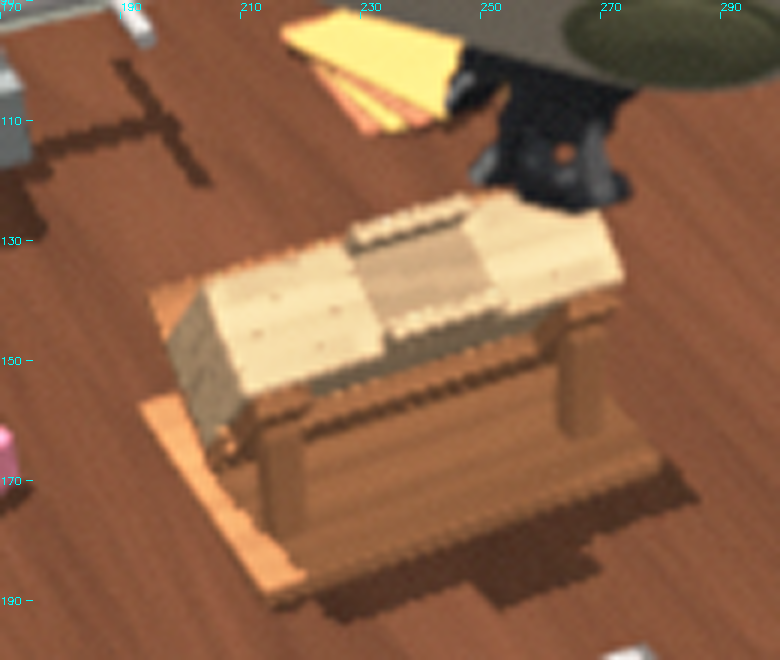

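Run:
```python
from h import *
from station import cams
c=cams.snapshot("wrist")
P=[(50,100,0),(50,100,56),(50,-100,0),(50,-100,56),(74,30,0),(74,30,8),(74,-30,0),(74,-30,8),(74,30,56),(74,-30,56)]
px=proj(c,np.array([atL(q) for q in P])); print(px.round(0).tolist())
crop(c,150,30,200,280,2.6,"pics/i4.png",px)
plan([(atL((150,0,28)),TL,2),(atL((20,0,28)),TL,6)])
```

```text
[[207.0, 278.0], [264.0, 278.0], [196.0, 61.0], [265.0, 60.0], [199.0, 221.0], [208.0, 221.0], [195.0, 151.0], [205.0, 150.0], [265.0, 221.0], [265.0, 150.0]]
call
{"translation":[-0.0,-1.2,1.2],"angular":[0,0,-0]},
{"translation":[-0.1,-2.4,2.5],"angular":[0,0,-0]},
{"translation":[-0.1,-2.4,4.6],"angular":[0,0,-0]},
{"translation":[-0.1,-2.4,6.8],"angular":[0,0,-0]},
{"translation":[-0.1,-2.4,9.0],"angular":[0,0,-0]},
{"translation":[-0.1,-2.4,11.1],"angular":[0,0,-0]},
{"translation":[-0.1,-2.4,13.3],"angular":[0,0,-0]},
{"translation":[-0.1,-2.4,15.5],"angular":[0,0,-0]},
```

View pics/i4.png

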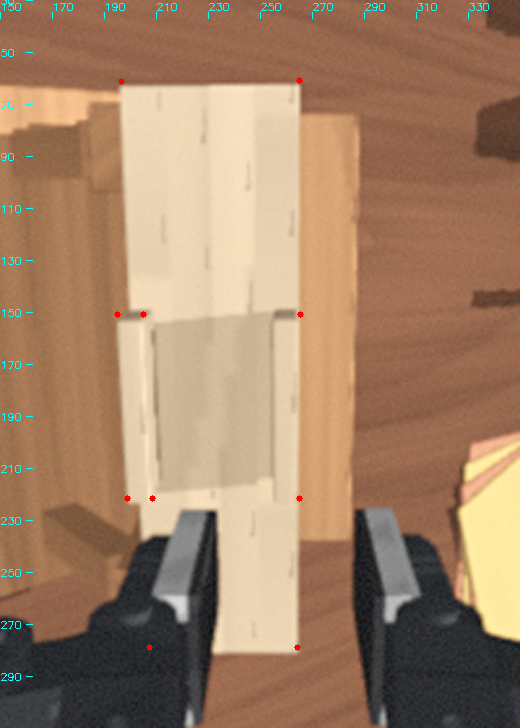

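Emit:
move_arm([
  {"translation": [0,-1.2,0],"angular": [0,0,0]},
  {"translation": [-0.1,-2.4,0],"angular": [0,0,0]},
  {"translation": [-0.1,-2.4,1],"angular": [0,0,0]},
  {"translation": [-0.1,-2.4,2],"angular": [0,0,0]},
  {"translation": [-0.1,-2.4,3],"angular": [0,0,0]},
], jaw=1)

```text
time: 9.6
eef_pos: [0.5254, 0.1503, 0.1959]
tool_rot: [2.437, -0.001, -3.088]
ft_force: [0.4, 0.1, -0.2]
gripper_width: 1.0
```

Run:
```python
from h import *
where()
from station import cams
c=cams.snapshot("wrist");crop(c,50,30,420,340,1.8,"pics/j1.png")
plan([(atL((20,0,28)),TL,7)])
```

```text
t 9.6 p [0.5254 0.1503 0.1959] j [-0.25  0.43  1.6   0.68  1.41 -2.09] F [ 0.4  0.1 -0.2] w 85.0
inR [ 314.5  -98.  -175.8] rot err deg [80.3 -0.  -1.5]
inL [1.435e+02 1.000e-01 2.800e+01] rot err deg [ 0.3  0.  -0.1]
call
{"translation":[-0.0,-0.0,1.7],"angular":[0,-0,-0]},
{"translation":[-0.0,-0.0,3.5],"angular":[0,-0,-0]},
{"translation":[-0.0,-0.0,5.2],"angular":[0,-0,-0]},
{"translation":[-0.0,-0.0,7.0],"angular":[0,-0,-0]},
{"translation":[-0.0,-0.1,8.7],"angular":[0,-0,-0]},
{"translation":[-0.1,-0.1,10.5],"angular":[0,-0,-0]},
{"translation":[-0.1,-0.1,12.2],"angular":[0,-0,-0]},
```

View pics/j1.png

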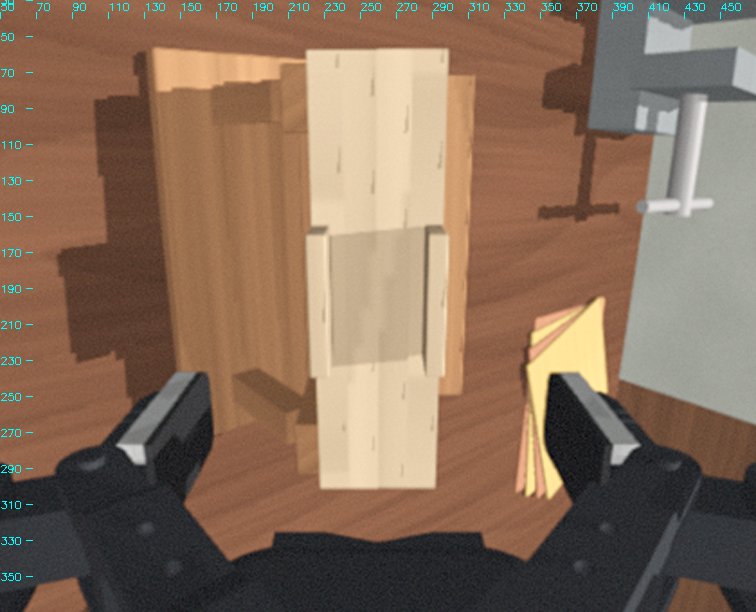

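Emit:
move_arm([
  {"translation": [0,0,2.5],"angular": [0,0,0]},
  {"translation": [0,0,5],"angular": [0,0,0]},
  {"translation": [0,0,7.5],"angular": [0,0,0]},
  {"translation": [0,0,9.5],"angular": [0,0,0]},
  {"translation": [0,0,11],"angular": [0,0,0]},
  {"translation": [0,-0.1,12.2],"angular": [0,0,0]},
  {"translation": [0,-0.1,12.2],"angular": [0,0,0]},
])

```text
time: 10.35
eef_pos: [0.5209, 0.2282, 0.1022]
tool_rot: [2.437, -0.002, -3.087]
ft_force: [0.0, -0.6, -0.7]
gripper_width: 1.001
```

Run:
```python
from h import *
where()
from station import cams
c=cams.snapshot("scene");crop(c,220,150,150,150,5,"pics/k1.png")
c=cams.snapshot("side");crop(c,170,90,130,110,6,"pics/k2.png")
```

```text
t 10.35 p [0.5209 0.2282 0.1022] j [-0.1   0.56  1.68  0.77  1.17 -2.14] F [ 0.  -0.6 -0.7] w 85.1
inR [ 292.9  -99.5 -295.8] rot err deg [80.3 -0.1 -1.5]
inL [21.6 -0.1 27.5] rot err deg [ 0.3 -0.  -0.1]
```

View pics/k1.png

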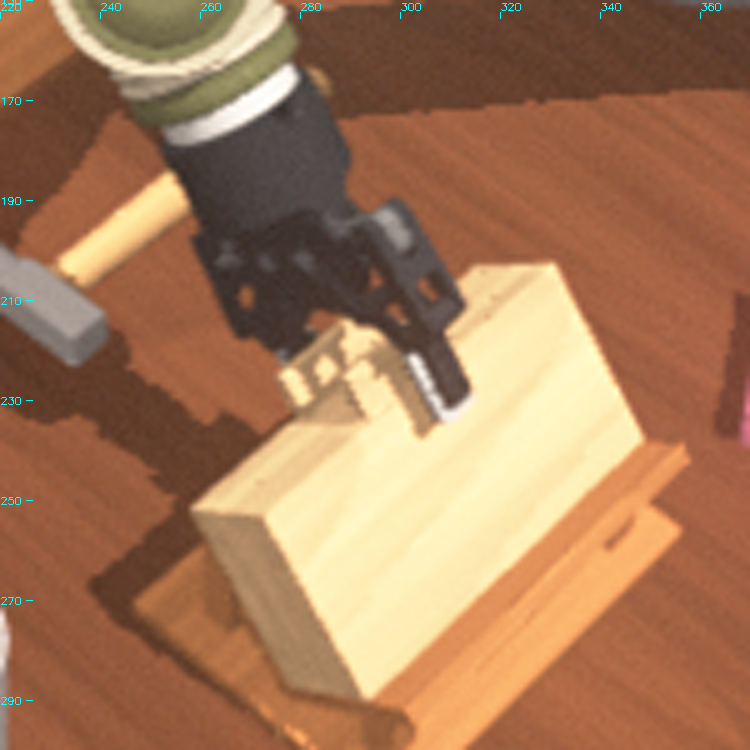

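View pics/k2.png

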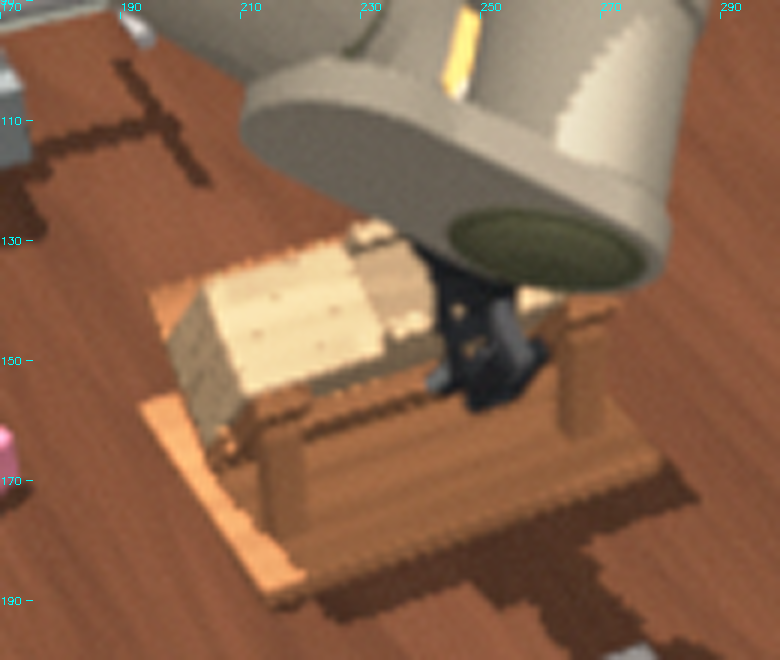

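Emit:
move_arm([
  {"translation": [0,0,0],"angular": [0,0,0]},
  {"translation": [0,0,0],"angular": [0,0,0]},
  {"translation": [0,0,0],"angular": [0,0,0]},
  {"translation": [0,0,0],"angular": [0,0,0]},
  {"translation": [0,0,0],"angular": [0,0,0]},
  {"translation": [0,0,0],"angular": [0,0,0]},
], jaw=-1)

```text
time: 11.05
eef_pos: [0.522, 0.2276, 0.1045]
tool_rot: [2.436, 0.002, -3.089]
ft_force: [-1.1, -0.2, 7.3]
gripper_width: 0.649
```

Run:
```python
from h import *
from station import env
where()
s=env.read_state();p,R=cur(s)
plan([(p+[0,0,.03],R,4),(p+[-.005,-.02,.13],R,4)])
print()
plan([(p+[0,0,.03],R,4),(p+[-.005,-.02,.13],R,4),(np.array([.487,0.05,.31]),tilt(.5),10),(atR((110,0,40)),TR,10)])
```

```text
t 11.05 p [0.522  0.2276 0.1045] j [-0.1   0.56  1.68  0.77  1.17 -2.14] F [-1.1 -0.2  7.3] w 55.1
inR [ 294.2 -100.6 -293.8] rot err deg [80.4  0.1 -1.6]
inL [23.8  1.  28.5] rot err deg [ 0.4  0.2 -0.1]
call
{"translation":[-0.0,0.5,-0.6],"angular":[0,0,0]},
{"translation":[-0.0,1.0,-1.1],"angular":[0,0,0]},
{"translation":[-0.0,1.5,-1.7],"angular":[0,0,0]},
{"translation":[-0.0,1.9,-2.3],"angular":[0,0,0]},
{"translation":[0.1,3.2,-4.5],"angular":[0,0,0]},
{"translation":[0.3,4.4,-6.7],"angular":[0,0,0]},
{"translation":[0.4,5.7,-9.0],"angular":[0,0,0]},
{"translation":[0.6,6.9,-11.2],"angular":[0,0,0]},

call
{"translation":[-0.0,0.5,-0.6],"angular":[0,0,0]},
{"translation":[-0.0,1.0,-1.1],"angular":[0,0,0]},
{"translation":[-0.0,1.5,-1.7],"angular":[0,0,0]},
{"translation":[-0.0,1.9,-2.3],"angular":[0,0,0]},
{"translation":[0.1,3.2,-4.5],"angular":[0,0,0]},
{"translation":[0.3,4.4,-6.7],"angular":[0,0,0]},
{"translation":[0.4,5.7,-9.0],"angular":[0,0,0]},
{"translation":[0.6,6.9,-11.2],"angular":[0,0,0]},
call
{"translation":[0.4,-0.7,-1.6],"angular":[4,0,-0]},
{"translation":[0
[... 292 characters left out ...]
,0,-1]},
{"translation":[3.1,-5.6,-12.7],"angular":[32,0,-1]},
call
{"translation":[0.4,-1.4,-1.0],"angular":[4,0,-0]},
{"translation":[0.8,-2.9,-1.9],"angular":[8,0,-0]},
{"translation":[1.3,-5.0,-0.9],"angular":[12,0,-0]},
{"translation":[1.8,-7.2,0.1],"angular":[16,0,-0]},
{"translation":[2.3,-9.4,1.1],"angular":[20,0,-0]},
{"translation":[2.8,-11.5,2.2],"angular":[24,0,-0]},
{"translation":[3.3,-13.7,3.2],"angular":[28,0,-1]},
{"translation":[3.8,-15.9,4.2],"angular":[32,0,-1]},
call
{"translation":[0.5,-1.3,2.0],"angular":[4,-0,-0]},
{"translation":[1.0,-2.6,4.0],"angular":[8,0,-0]},
{"translation":[1.5,-3.9,6.1],"angular":[12,0,-0]},
{"translation":[2.1,-5.2,8.1],"angular":[16,-0,-0]},
```

Emit:
move_arm([
  {"translation": [0,0.5,-0.6],"angular": [0,0,0]},
  {"translation": [0,1,-1.1],"angular": [0,0,0]},
  {"translation": [0,1.5,-1.7],"angular": [0,0,0]},
  {"translation": [0,1.9,-2.3],"angular": [0,0,0]},
  {"translation": [0.1,3.2,-4.5],"angular": [0,0,0]},
  {"translation": [0.3,4.4,-6.7],"angular": [0,0,0]},
  {"translation": [0.4,5.7,-9],"angular": [0,0,0]},
  {"translation": [0.6,7,-11],"angular": [0,0,0]},
])

```text
time: 11.85
eef_pos: [0.5163, 0.2089, 0.2338]
tool_rot: [2.438, 0.0, -3.088]
ft_force: [0.2, -0.9, -6.1]
gripper_width: 0.646
```

Run:
```python
from h import *
from station import env,cams
where()
c=cams.snapshot("scene");crop(c,200,100,200,180,4,"pics/l1.png")
plan([(np.array([.487,0.06,.31]),tilt(.5),12),(atR((100,0,45)),TR,12)])
```

```text
t 11.85 p [0.5163 0.2089 0.2338] j [-0.14  0.37  1.58  0.7   1.4  -1.96] F [ 0.2 -0.9 -6.1] w 54.9
inR [ 381.5  -93.5 -196.8] rot err deg [80.3  0.  -1.6]
inL [134.6  -5.8  97.5] rot err deg [ 0.3  0.1 -0.1]
call
{"translation":[0.3,-0.5,-1.3],"angular":[3,0,-0]},
{"translation":[0.6,-1.1,-2.5],"angular":[7,0,-0]},
{"translation":[0.9,-1.6,-3.8],"angular":[10,0,-0]},
{"translation":[1.3,-2.2,-5.0],"angular":[13,0,-0]},
{"translation":[1.6,-2.7,-6.3],"angular":[17,0,-0]},
{"translation":[1.9,-3.3,-7.5],"angular":[20,0,-0]},
{"translation":[2.2,-3.8,-8.8],"angular":[23,0,-0]},
{"translation":[2.5,-4.3,-10.0],"angular":[27,0,-0]},
call
{"translation":[0.3,-1.0,-0.9],"angular":[3,0,-0]},
{"translation":[0.7,-2.1,-1.7],"angular":[7,0,-0]},
{"translation":[1.0,-3.1,-2.6],"angular":[10,0,-0]},
{"translation":[1.3,-4.2,-3.5],"angular":[13,0,-0]},
{"translation":[1.7,-6.2,-2.8],"angular":[17,0,-0]},
{"translation":[2.1,-8.3,-2.1],"angular":[20,0,-0]},
{"translation":[2.6,-10.4,-1.5],"angular":[23,0,-0]},
{"translation":[3.0,-12.4,-0.8],"angular":[27,0,-0]},
call
{"translation":[0.4,-1.5,1.5],"angular":[3,-0,-0]},
{"translation":[0.9,-3.1,3.1],"angular":[7,-0,-0]},
{"translation":[1.3,-4.6,4.6],"angular":[10,-0,-0]},
{"translation":[1.7,-6.1,6.1],"angular":[13,-0,-0]},
{"translation":[2.1,-7.6,7.6],"angular":[17,-0,-0]},
{"translation":[2.6,-9.2,9.2],"angular":[20,0,-0]},
{"translation":[3.0,-10.7,10.7],"angular":[23,-0,-0]},
{"translation":[3.4,-12.2,12.2],"angular":[27,0,-0]},
```

View pics/l1.png

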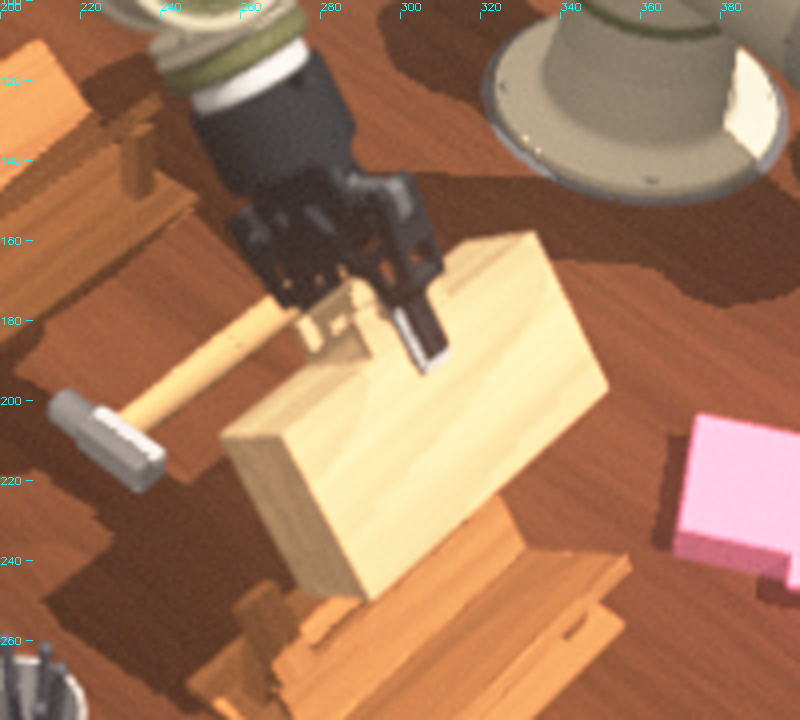

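Emit:
move_arm([
  {"translation": [0.3,-0.5,-1.3],"angular": [3,0,0]},
  {"translation": [0.6,-1.1,-2.5],"angular": [7,0,0]},
  {"translation": [0.9,-1.6,-3.8],"angular": [10,0,0]},
  {"translation": [1.3,-2.2,-5],"angular": [13,0,0]},
  {"translation": [1.6,-2.7,-6.3],"angular": [17,0,0]},
  {"translation": [1.9,-3.3,-7.5],"angular": [20,0,0]},
  {"translation": [2.2,-3.8,-8.8],"angular": [23,0,0]},
  {"translation": [2.5,-4.3,-10],"angular": [27,0,0]},
])

```text
time: 12.7
eef_pos: [0.4963, 0.1101, 0.2804]
tool_rot: [2.911, -0.001, -3.088]
ft_force: [0.1, 0.3, -6.3]
gripper_width: 0.648
```

Emit:
move_arm([
  {"translation": [0.3,-1,-0.9],"angular": [3,0,0]},
  {"translation": [0.7,-2.1,-1.7],"angular": [7,0,0]},
  {"translation": [1,-3.1,-2.6],"angular": [10,0,0]},
  {"translation": [1.3,-4.2,-3.5],"angular": [13,0,0]},
  {"translation": [1.7,-6.2,-2.8],"angular": [17,0,0]},
  {"translation": [2.1,-8.3,-2.1],"angular": [20,0,0]},
  {"translation": [2.6,-10.4,-1.5],"angular": [23,0,0]},
  {"translation": [3,-12.4,-0.8],"angular": [27,0,0]},
])

```text
time: 13.5
eef_pos: [0.4727, -0.0137, 0.259]
tool_rot: [-2.903, -0.001, -3.088]
ft_force: [0.1, 0.1, -6.4]
gripper_width: 0.648
```

Run:
```python
from h import *
where()
plan([(atR((100,-1,45)),TR,8)])
```

```text
t 13.5 p [ 0.4727 -0.0137  0.259 ] j [-0.15  0.18  1.61 -0.24  1.31 -1.72] F [ 0.1  0.1 -6.4] w 55.1
inR [260.4 -32.5 -13.2] rot err deg [26.3 -0.7 -1.3]
inL [295.1 -61.7 -54.7] rot err deg [-53.7  -0.   -0.2]
call
{"translation":[0.3,-1.6,1.5],"angular":[3,-0,-0]},
{"translation":[0.7,-3.1,3.0],"angular":[7,-0,-0]},
{"translation":[1.0,-4.7,4.4],"angular":[10,-0,-0]},
{"translation":[1.4,-6.2,5.9],"angular":[13,-0,-1]},
{"translation":[1.7,-7.8,7.4],"angular":[16,-0,-1]},
{"translation":[2.1,-9.3,8.9],"angular":[20,-1,-1]},
{"translation":[2.4,-10.9,10.3],"angular":[23,-1,-1]},
{"translation":[2.8,-12.4,11.8],"angular":[26,-1,-1]},
```

Emit:
move_arm([
  {"translation": [0.3,-1.6,1.5],"angular": [3,0,0]},
  {"translation": [0.7,-3.1,3],"angular": [7,0,0]},
  {"translation": [1,-4.7,4.4],"angular": [10,0,0]},
  {"translation": [1.4,-6.2,5.9],"angular": [13,0,-1]},
  {"translation": [1.7,-7.8,7.4],"angular": [16,0,-1]},
  {"translation": [2.1,-9.3,8.9],"angular": [20,-0.5,-1]},
  {"translation": [2.4,-10.9,10.3],"angular": [23,-0.5,-1]},
  {"translation": [2.8,-12.4,11.8],"angular": [26,-0.7,-1.3]},
])

```text
time: 14.3
eef_pos: [0.4528, -0.163, 0.1734]
tool_rot: [-2.45, 0.001, -3.063]
ft_force: [0.1, -0.8, -6.7]
gripper_width: 0.646
```

Run:
```python
from h import *
from station import cams,env
c=cams.snapshot("side");where()
s=env.read_state();p,R=cur(s)
X=-R[:,2];Z=-R[:,1];Y=np.cross(Z,X);M=np.stack([X,Y,Z],1)
o=p-M@np.array([.0238,-.001,.0275])
pts=[(50,-100,0),(50,100,0),(50,-100,56),(50,100,56),(-50,-100,56),(-50,100,56),(74,30,56),(74,-30,56)]
px=proj(c,np.array([o+M@(np.array(q)/1000) for q in pts]))
print("empty origin in R",(RR.T@(o-R0)*1000).round(1))
crop(c,190,150,180,170,4,"pics/m1.png",px)
plan([(atR((33,-1,40)),TR,4)])
```

```text
t 14.35 p [ 0.4511 -0.1641  0.171 ] j [-0.27  0.27  1.9  -0.86  0.91 -1.39] F [ -2.9  -0.8 -11.1] w 55.4
inR [97.7  0.8 43.7] rot err deg [ 0.3 -0.2  0.1]
inL [ 323.5  -91.7 -225.3] rot err deg [-79.7  -0.3   1.4]
empty origin in R [74.1  2.  16.1]
call
{"translation":[-0.1,0.1,1.6],"angular":[0,-0,0]},
{"translation":[-0.1,0.2,3.2],"angular":[0,-0,0]},
{"translation":[-0.2,0.3,4.9],"angular":[0,-0,0]},
{"translation":[-0.2,0.3,6.5],"angular":[0,-0,0]},
```

View pics/m1.png

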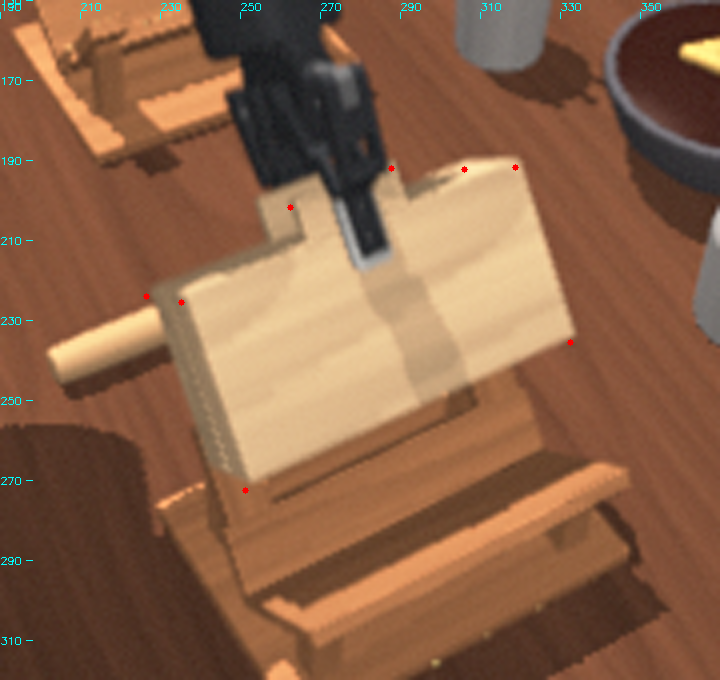

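Emit:
move_arm([
  {"translation": [0,0.1,1.6],"angular": [0,0,0]},
  {"translation": [0,0.2,3.2],"angular": [0,0,0]},
  {"translation": [-0.1,0.3,4.8],"angular": [0,0,0]},
  {"translation": [-0.1,0.5,6.2],"angular": [0,0,0]},
  {"translation": [-0.1,0.7,6.2],"angular": [0,0,0]},
  {"translation": [-0.1,0.7,6.2],"angular": [0,0,0]},
])

```text
time: 14.95
eef_pos: [0.4568, -0.1965, 0.1221]
tool_rot: [-2.45, 0.0, -3.063]
ft_force: [-0.4, 0.5, -7.2]
gripper_width: 0.644
```

Run:
```python
from h import *
from station import cams,env
where()
c=cams.snapshot("side")
s=env.read_state();p,R=cur(s)
X=-R[:,2];Z=-R[:,1];Y=np.cross(Z,X);M=np.stack([X,Y,Z],1)
o=p-M@np.array([.0238,-.001,.0275])
pts=[(50,-100,0),(50,100,0),(50,-100,56),(50,100,56),(-50,-100,56),(-50,100,56),(74,30,56),(74,-30,56)]
px=proj(c,np.array([o+M@(np.array(q)/1000) for q in pts]))
print("empty origin in R",(RR.T@(o-R0)*1000).round(1))
crop(c,200,190,150,150,5,"pics/n1.png",px)
c=cams.snapshot("scene");crop(c,130,60,160,140,5,"pics/n2.png")
```

```text
t 14.95 p [ 0.4568 -0.1965  0.1221] j [-0.34  0.37  1.93 -0.96  0.79 -1.3 ] F [-0.4  0.5 -7.2] w 54.7
inR [39.2 -2.4 37.5] rot err deg [ 0.4  0.  -0. ]
inL [ 307.1  -87.8 -281.8] rot err deg [-79.6   0.    1.4]
empty origin in R [15.9 -1.7 10.2]
```

View pics/n1.png

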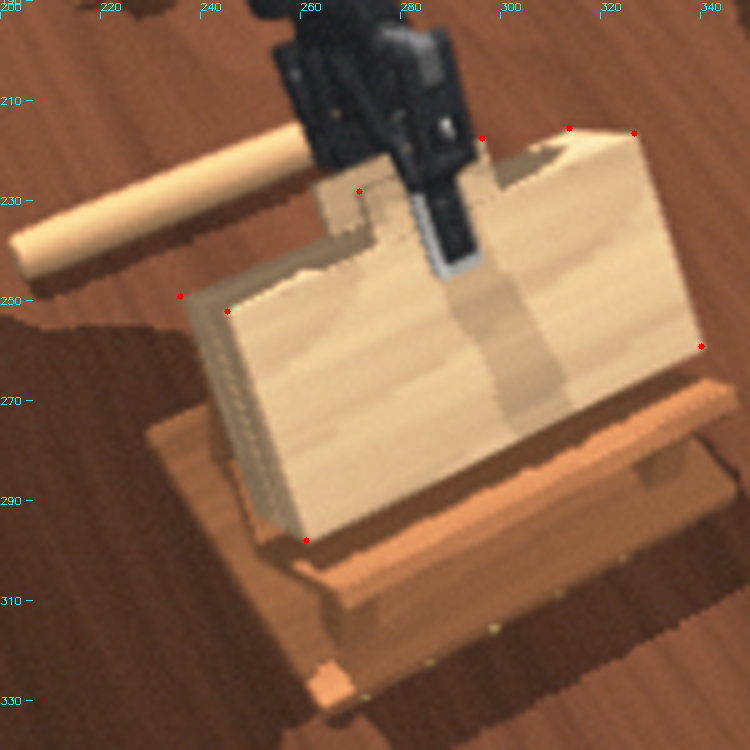

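View pics/n2.png

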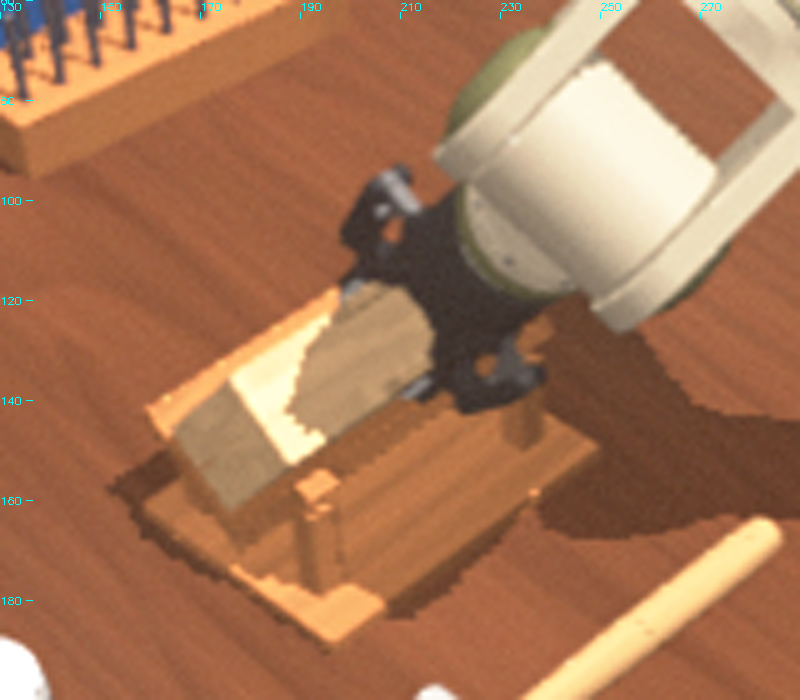

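Emit:
move_arm([
  {"translation": [0,0.4,0.3],"angular": [0,0,0]},
  {"translation": [0,0.8,0.7],"angular": [0,0,0]},
  {"translation": [0,0.9,1],"angular": [0,0,0]},
  {"translation": [0,0.9,1.2],"angular": [0,0,0]},
  {"translation": [0,0.9,1.4],"angular": [0,0,0]},
  {"translation": [0,0.9,1.5],"angular": [0,0,0]},
  {"translation": [0,0.9,1.5],"angular": [0,0,0]},
])

```text
time: 15.75
eef_pos: [0.4571, -0.1995, 0.1054]
tool_rot: [-2.449, 0.001, -3.063]
ft_force: [-3.9, 1.7, -1.2]
gripper_width: 0.65
```

Run:
```python
from h import *
where()
```

```text
t 15.75 p [ 0.4571 -0.1995  0.1054] j [-0.35  0.4   1.94 -1.    0.76 -1.26] F [-3.9  1.7 -1.2] w 55.2
inR [24.4 -2.4 29. ] rot err deg [ 0.3  0.1 -0. ]
inL [ 296.2  -87.6 -294.9] rot err deg [-79.7   0.    1.4]
```

Emit:
move_arm([
  {"translation": [0,0.1,0.1],"angular": [0,0,0]},
  {"translation": [0,0.2,0.1],"angular": [0,0,0]},
  {"translation": [0,0.2,0.1],"angular": [0,0,0]},
])

```text
time: 16.05
eef_pos: [0.457, -0.1991, 0.1047]
tool_rot: [-2.446, 0.0, -3.063]
ft_force: [-10.1, 5.7, 11.7]
gripper_width: 0.647
```

Run:
```python
from h import *
from station import cams
where()
c=cams.snapshot("side");crop(c,200,190,150,150,5,"pics/o1.png")
c=cams.snapshot("scene");crop(c,130,60,160,140,5,"pics/o2.png")
```

```text
t 16.05 p [ 0.457  -0.1991  0.1047] j [-0.35  0.4   1.94 -1.01  0.76 -1.25] F [-10.1   5.7  11.7] w 55.0
inR [24.2 -2.3 28.3] rot err deg [ 0.1  0.  -0. ]
inL [ 295.4  -87.8 -295. ] rot err deg [-79.8   0.    1.4]
```

View pics/o1.png

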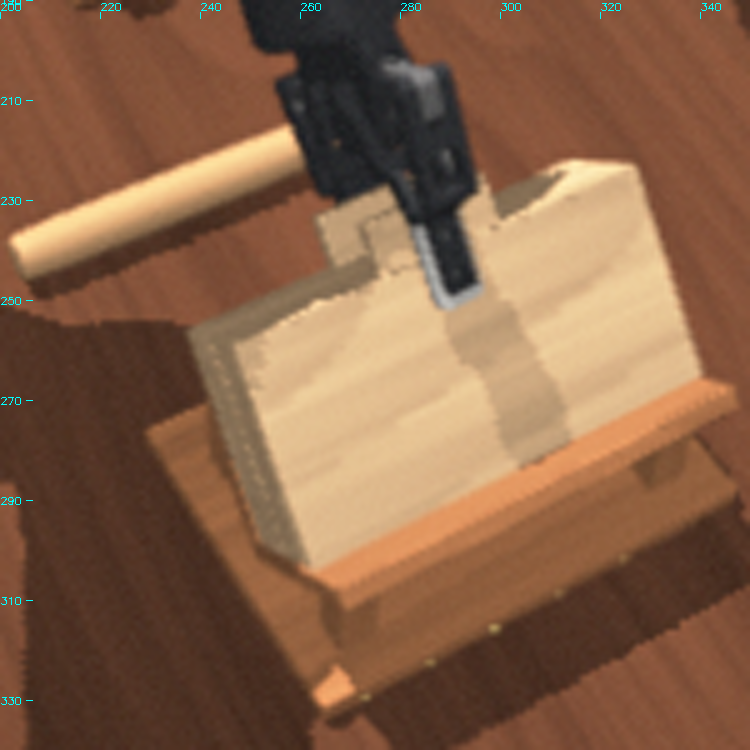

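View pics/o2.png

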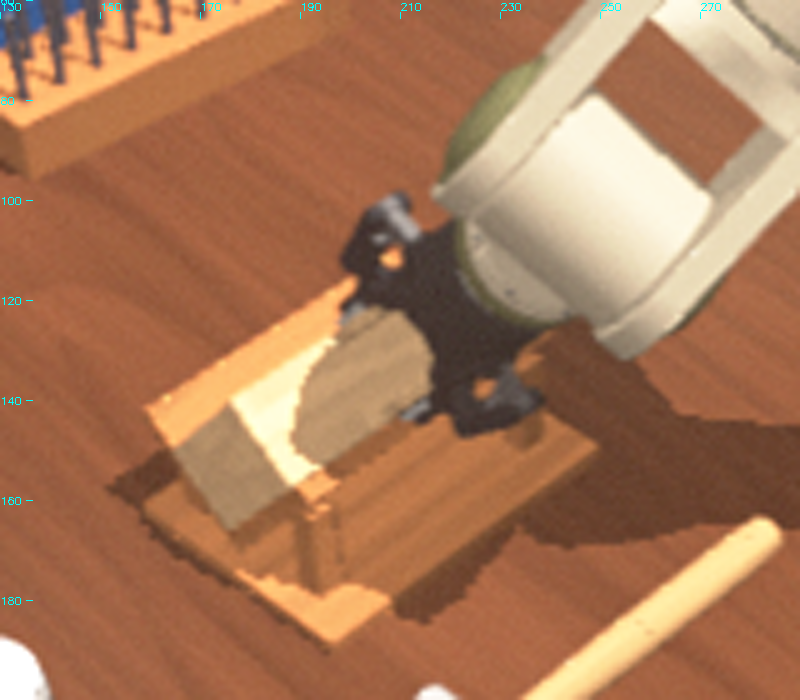

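Emit:
move_arm([
  {"translation": [0,0,-0.1],"angular": [0,0,0]},
  {"translation": [0,0,-0.1],"angular": [0,0,0]},
  {"translation": [0,0,-0.1],"angular": [0,0,0]},
  {"translation": [0,0,-0.1],"angular": [0,0,0]},
], jaw=0.6)

```text
time: 16.55
eef_pos: [0.4573, -0.1981, 0.1039]
tool_rot: [-2.449, 0.001, -3.063]
ft_force: [0.1, 0.2, -0.2]
gripper_width: 0.798
```

Run:
```python
from h import *
from station import cams
where()
c=cams.snapshot("side");crop(c,200,190,150,150,5,"pics/p1.png")
c=cams.snapshot("wrist");crop(c,50,30,420,340,1.8,"pics/p2.png")
where()
```

```text
t 16.55 p [ 0.4573 -0.1981  0.1039] j [-0.34  0.4   1.94 -1.    0.76 -1.25] F [ 0.1  0.2 -0.2] w 67.9
inR [24.2 -2.7 27. ] rot err deg [ 0.3  0.1 -0. ]
inL [ 294.2  -87.4 -294.7] rot err deg [-79.7   0.1   1.4]
t 16.65 p [ 0.4572 -0.1981  0.1038] j [-0.34  0.4   1.94 -1.    0.76 -1.25] F [0.5 0.3 0.7] w 68.0
inR [24.2 -2.6 26.9] rot err deg [ 0.3  0.1 -0. ]
inL [ 294.1  -87.5 -294.8] rot err deg [-79.7   0.1   1.4]
```

View pics/p1.png

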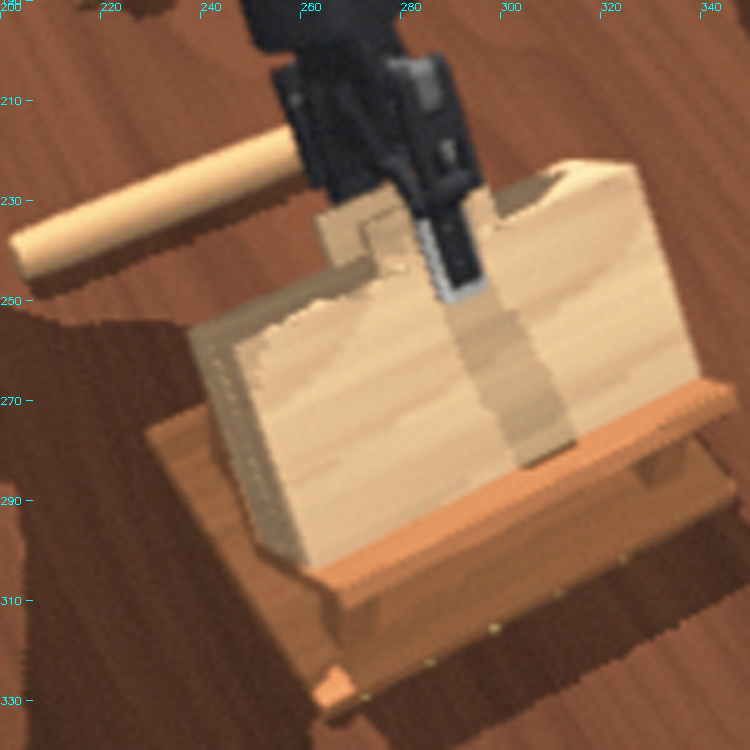

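View pics/p2.png

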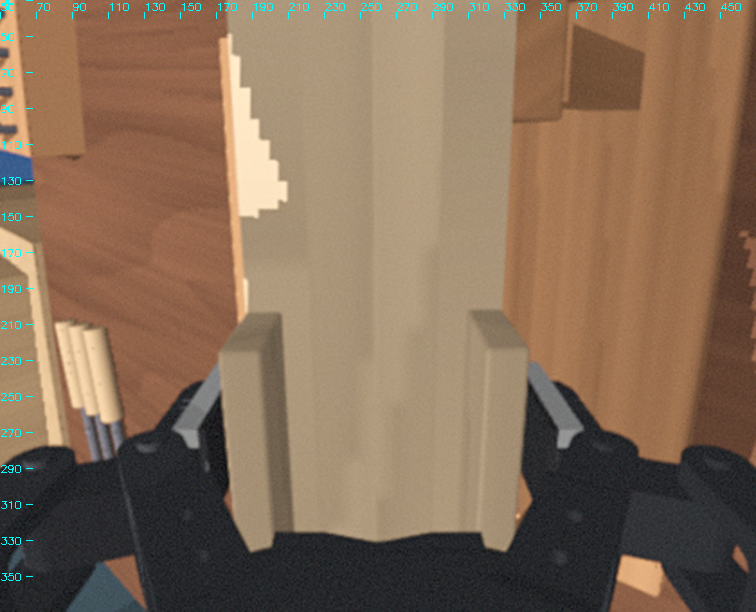

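Emit:
move_arm([
  {"translation": [0,0,0],"angular": [0,0,0]},
  {"translation": [0,0,-0.5],"angular": [0,0,0]},
  {"translation": [0,0,-2.5],"angular": [0,0,0]},
  {"translation": [0,0,-5],"angular": [0,0,0]},
  {"translation": [0,0,-8],"angular": [0,0,0]},
  {"translation": [0,0,-11],"angular": [0,0,0]},
  {"translation": [0,0,-14],"angular": [0,0,0]},
  {"translation": [0,0,-14],"angular": [0,0,0]},
], jaw=0.9)

```text
time: 17.45
eef_pos: [0.4511, -0.1074, 0.2144]
tool_rot: [-2.448, 0.006, -3.06]
ft_force: [0.1, 0.2, -0.9]
gripper_width: 0.953
```

Run:
```python
from h import *
from station import cams
where()
c=cams.snapshot("side");
P=[(50,-100,0),(50,100,0),(50,-100,56),(50,100,56),(-50,-100,56),(-50,100,56),(74,30,56),(74,-30,56)]
crop(c,200,190,150,150,5,"pics/q1.png",proj(c,np.array([atR(q) for q in P])))
c=cams.snapshot("wrist");crop(c,50,30,420,340,1.8,"pics/q2.png",proj(c,np.array([atR(q) for q in P])))
c=cams.snapshot("scene");crop(c,130,60,160,140,5,"pics/q3.png",proj(c,np.array([atR(q) for q in P])))
plan([(atR((130,-1,51.5)),TR,3),(atR((56,-1,51.5)),TR,5)])
```

```text
t 17.45 p [ 0.4511 -0.1074  0.2144] j [-0.14  0.21  1.85 -0.79  1.06 -1.4 ] F [ 0.1  0.2 -0.9] w 81.0
inR [167.3  -3.6  28.4] rot err deg [ 0.3  0.4 -0.1]
inL [ 320.4  -88.5 -154. ] rot err deg [-79.7   0.4   1.6]
call
{"translation":[0.0,-0.8,1.1],"angular":[0,0,0]},
{"translation":[0.1,-1.6,2.2],"angular":[0,0,0]},
{"translation":[0.1,-2.4,3.3],"angular":[0,0,0]},
{"translation":[0.1,-2.4,4.8],"angular":[0,0,0]},
{"translation":[0.1,-2.5,6.3],"angular":[0,0,0]},
{"translation":[0.1,-2.5,7.8],"angular":[0,0,0]},
{"translation":[0.1,-2.5,9.3],"angular":[0,0,0]},
{"translation":[0.1,-2.5,10.7],"angular":[0,0,0]},
```

View pics/q1.png

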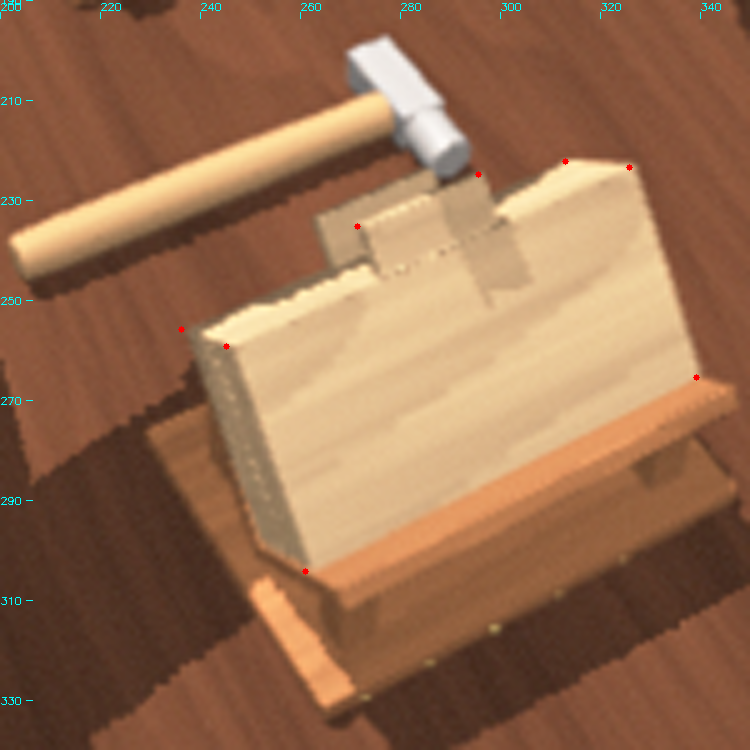

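View pics/q2.png

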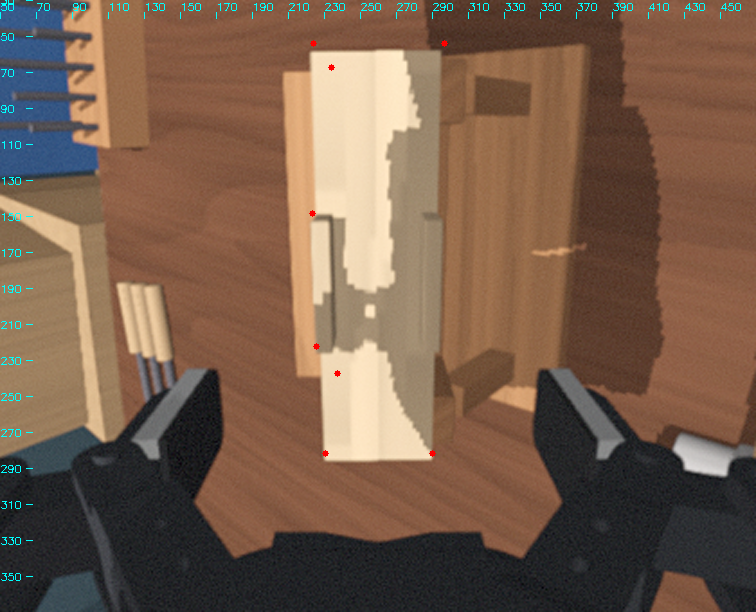

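View pics/q3.png

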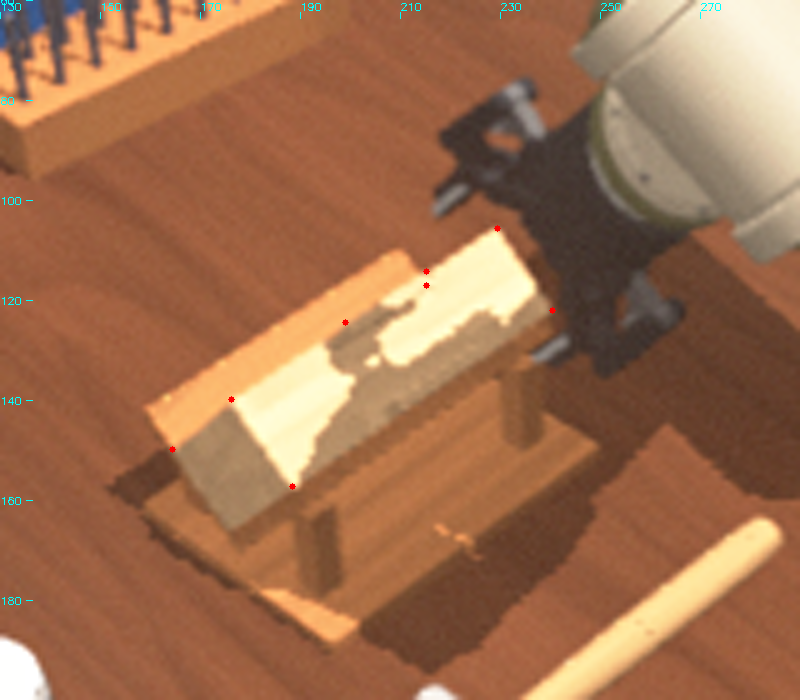

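Emit:
move_arm([
  {"translation": [0,-0.8,0],"angular": [0,0,0]},
  {"translation": [0,-1.6,0],"angular": [0,0.2,0]},
  {"translation": [0,-2.4,0.5],"angular": [0,0.4,0]},
  {"translation": [0,-2.4,1.5],"angular": [0,0.4,0]},
  {"translation": [0,-2.4,3],"angular": [0,0.4,0]},
  {"translation": [0,-2.4,4.5],"angular": [0,0.4,0]},
  {"translation": [0,-2.4,4.5],"angular": [0,0.4,0]},
], jaw=-0.4)

```text
time: 18.3
eef_pos: [0.4528, -0.157, 0.1903]
tool_rot: [-2.451, -0.008, -3.069]
ft_force: [0.1, 0.1, 0.2]
gripper_width: 0.301
```

Run:
```python
from h import *
from station import cams
where()
c=cams.snapshot("wrist");crop(c,50,30,420,340,1.8,"pics/r1.png")
plan([(atR((56,-2,51.5)),TR,5)])
```

```text
t 18.3 p [ 0.4528 -0.157   0.1903] j [-0.25  0.25  1.87 -0.83  0.96 -1.43] F [0.1 0.1 0.2] w 25.6
inR [117.   -1.4  50.9] rot err deg [ 0.4 -0.6  0. ]
inL [ 333.8  -89.6 -207.5] rot err deg [-79.6  -0.5   1. ]
call
{"translation":[-0.0,-0.0,1.2],"angular":[0,-0,0]},
{"translation":[-0.0,-0.0,2.5],"angular":[0,-0,0]},
{"translation":[-0.0,-0.0,3.7],"angular":[0,-0,0]},
{"translation":[-0.1,-0.1,5.0],"angular":[0,-0,0]},
{"translation":[-0.1,-0.1,6.2],"angular":[0,-0,0]},
```

View pics/r1.png

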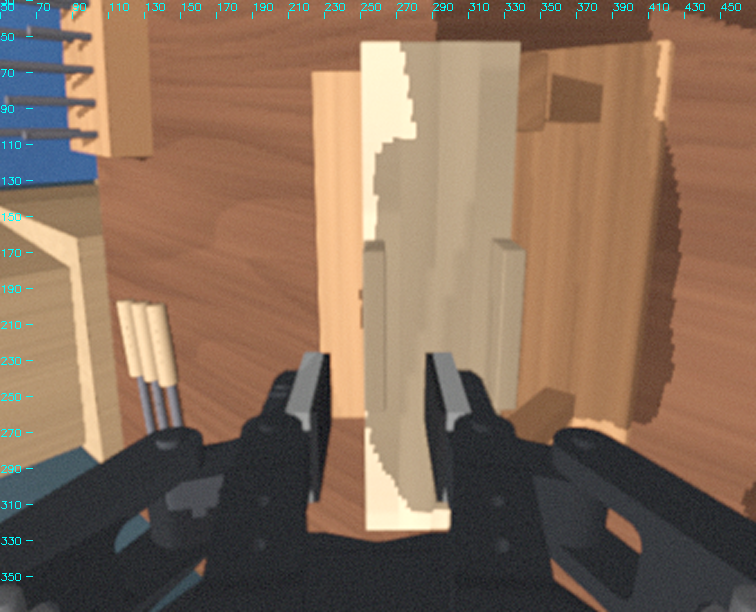

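Emit:
move_arm([
  {"translation": [0,0,2],"angular": [0,-0.5,0]},
  {"translation": [0,0,4],"angular": [0,-0.5,0]},
  {"translation": [-0.1,0,5.2],"angular": [0,-0.5,0]},
  {"translation": [-0.1,-0.1,6.1],"angular": [0,-0.5,0]},
  {"translation": [-0.1,-0.1,6.1],"angular": [0,-0.5,0]},
])

```text
time: 18.85
eef_pos: [0.4574, -0.1959, 0.1456]
tool_rot: [-2.449, 0.001, -3.062]
ft_force: [-0.0, -0.6, 1.0]
gripper_width: 0.3
```

Run:
```python
from h import *
from station import cams
where()
c=cams.snapshot("side");crop(c,200,170,150,150,5,"pics/s1.png")
```

```text
t 18.85 p [ 0.4574 -0.1959  0.1456] j [-0.34  0.33  1.91 -0.92  0.82 -1.37] F [-0.  -0.6  1. ] w 25.5
inR [57.6 -3.  52.1] rot err deg [ 0.3  0.1 -0. ]
inL [ 324.7  -87.2 -266.2] rot err deg [-79.7   0.1   1.5]
```

View pics/s1.png

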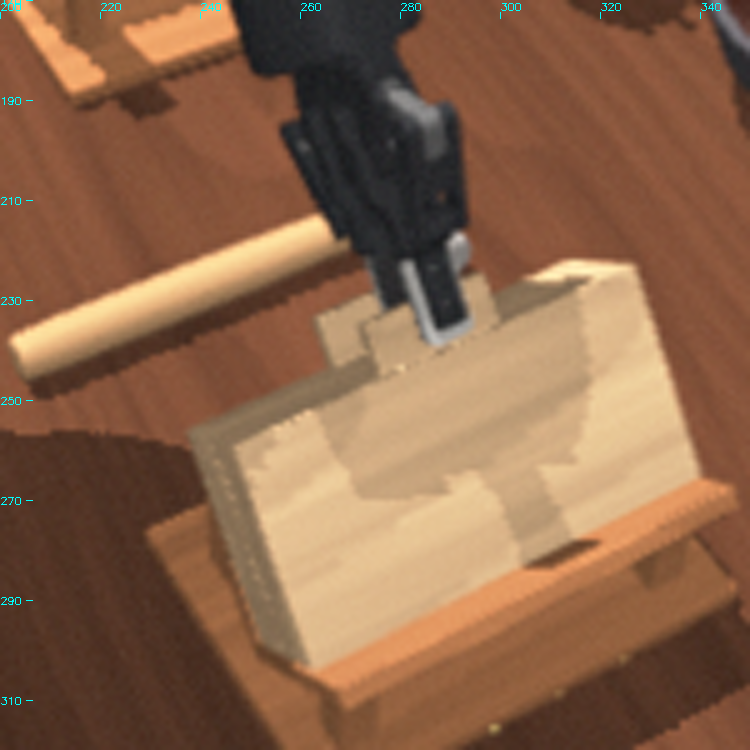

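Positioned on the upper tab; close.

Emit:
move_arm([
  {"translation": [0,0,0],"angular": [0,0,0]},
  {"translation": [0,0,0],"angular": [0,0,0]},
  {"translation": [0,0,0],"angular": [0,0,0]},
  {"translation": [0,0,0],"angular": [0,0,0]},
], jaw=-1)

```text
time: 19.3
eef_pos: [0.4578, -0.1952, 0.1466]
tool_rot: [-2.449, 0.003, -3.061]
ft_force: [-2.7, 5.1, 6.0]
gripper_width: 0.074
```

Run:
```python
from h import *
where()
```

```text
t 19.3 p [ 0.4578 -0.1952  0.1466] j [-0.34  0.32  1.91 -0.92  0.83 -1.37] F [-2.7  5.1  6. ] w 6.3
inR [58.8 -3.4 52.3] rot err deg [ 0.3  0.2 -0. ]
inL [ 325.   -86.8 -265. ] rot err deg [-79.7   0.2   1.6]
```

Emit:
move_arm([
  {"translation": [0,-0.4,0],"angular": [0,0,0]},
  {"translation": [0,-0.9,0],"angular": [0,0,0]},
  {"translation": [0,-1.5,0],"angular": [0,0,0]},
  {"translation": [0,-2.2,0],"angular": [0,0,0]},
  {"translation": [0,-3,0],"angular": [0,0,0]},
  {"translation": [0,-4,0],"angular": [0,0,0]},
])

```text
time: 19.9
eef_pos: [0.4598, -0.2242, 0.1706]
tool_rot: [-2.454, 0.003, -3.061]
ft_force: [-1.4, 15.6, 3.9]
gripper_width: 0.077
```

Run:
```python
from h import *
from station import cams
where()
c=cams.snapshot("side");crop(c,200,170,150,150,5,"pics/t1.png")
c=cams.snapshot("scene");crop(c,130,60,160,140,5,"pics/t2.png")
```

```text
t 19.9 p [ 0.4598 -0.2242  0.1706] j [-0.4   0.29  1.87 -0.87  0.83 -1.49] F [-1.4 15.6  3.9] w 6.5
inR [58.4 -3.1 89.9] rot err deg [ 0.6  0.2 -0. ]
inL [ 362.1  -86.4 -271.9] rot err deg [-79.4   0.2   1.5]
```

View pics/t1.png

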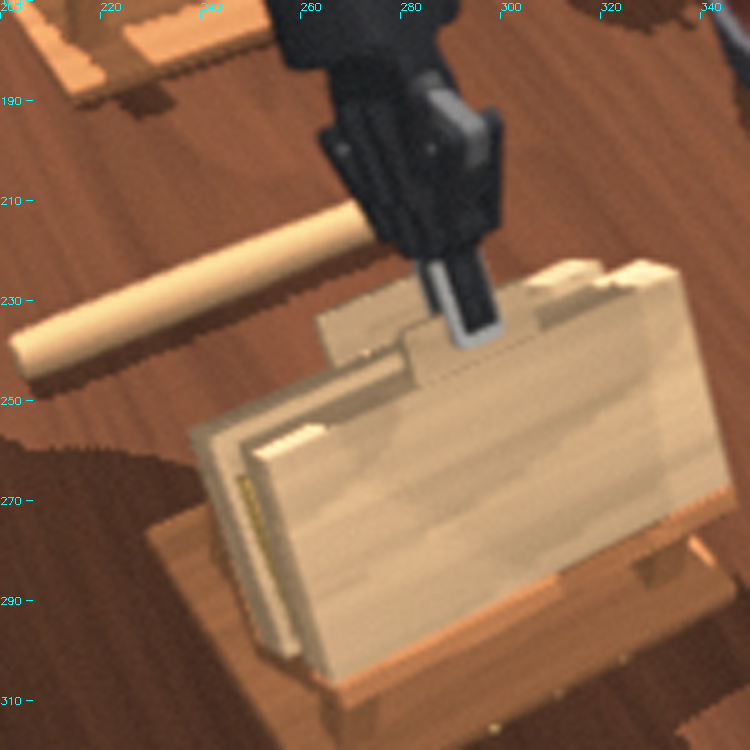

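View pics/t2.png

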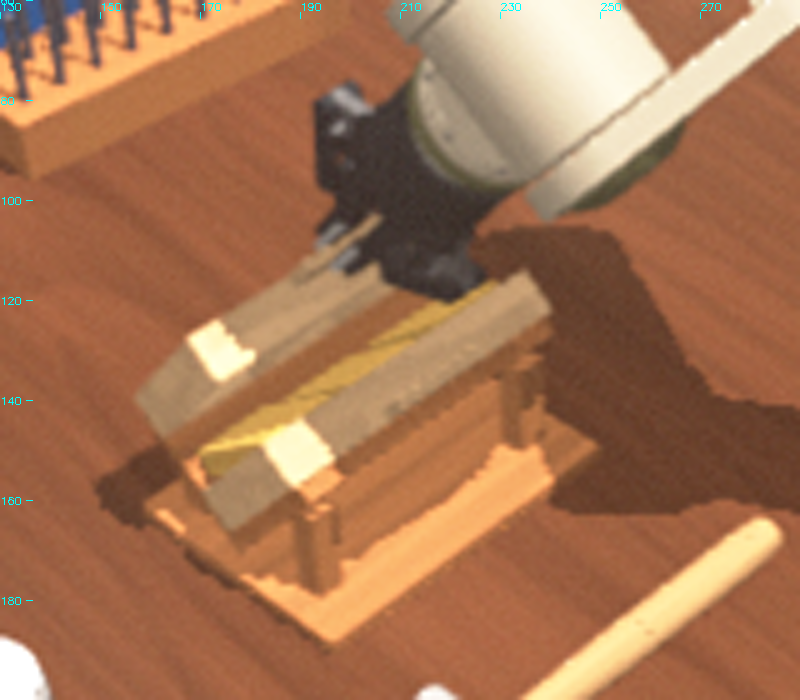

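Emit:
move_arm([
  {"translation": [0,0.4,-0.5],"angular": [0,0,0]},
  {"translation": [0,0.4,-1.2],"angular": [0,0,0]},
  {"translation": [0,0.2,-2.2],"angular": [0,0,0]},
  {"translation": [0,0,-3.5],"angular": [0,0,0]},
  {"translation": [0,-0.5,-5.5],"angular": [0,0,0]},
  {"translation": [0,-1,-8],"angular": [0,0,0]},
  {"translation": [0,-1,-11],"angular": [0,0,0]},
])

```text
time: 20.7
eef_pos: [0.4544, -0.1633, 0.2642]
tool_rot: [-2.45, 0.003, -3.062]
ft_force: [0.8, -0.2, -1.5]
gripper_width: 0.074
```

Run:
```python
from h import *
from station import cams
where()
c=cams.snapshot("side");crop(c,190,130,160,160,4.5,"pics/u1.png")
plan([(np.array([.48,0.02,.36]),tilt(.5),10),(atL((125,0,60)),TL,9)])
```

```text
t 20.7 p [ 0.4544 -0.1633  0.2642] j [-0.27  0.15  1.77 -0.75  1.08 -1.6 ] F [ 0.8 -0.2 -1.5] w 6.3
inR [169.4  -2.6 103.3] rot err deg [ 0.3  0.2 -0. ]
inL [ 394.5  -88.3 -165. ] rot err deg [-79.6   0.2   1.5]
call
{"translation":[-0.4,0.8,-1.8],"angular":[-4,0,0]},
{"translation":[-0.8,1.6,-3.7],"angular":[-8,0,0]},
{"translation":[-1.2,2.4,-5.5],"angular":[-12,0,0]},
{"translation":[-1.6,3.2,-7.4],"angular":[-16,0,0]},
{"translation":[-2.0,3.9,-9.2],"angular":[-20,0,0]},
{"translation":[-2.4,4.7,-11.1],"angular":[-24,0,0]},
{"translation":[-2.8,5.5,-12.9],"angular":[-28,0,0]},
{"translation":[-3.2,6.3,-14.8],"angular":[-32,0,1]},
call
{"translation":[-0.4,1.6,-1.2],"angular":[-4,0,0]},
{"translation":[-0.8,3.3,-2.3],"angular":[-8,0,0]},
{"translation":[-1.4,5.3,-0.8],"angular":[-12,0,0]},
{"translation":[-2.0,7.4,0.7],"angular":[-17,0,0]},
{"translation":[-2.5,9.4,2.2],"angular":[-21,0,0]},
{"translation":[-3.1,11.5,3.6],"angular":[-26,0,0]},
{"translation":[-3.7,13.5,5.1],"angular":[-30,0,1]},
{"translation":[-4.3,15.5,6.6],"angular":[-35,0,1]},
call
{"translation":[-0.6,0.8,2.4],"angular":[-4,-0,0]},
{"translation":[-1.2,1.7,4.8],"angular":[-9,0,0]},
{"translation":[-1.8,2.5,7.2],"angular":[-13,0,0]},
```

View pics/u1.png

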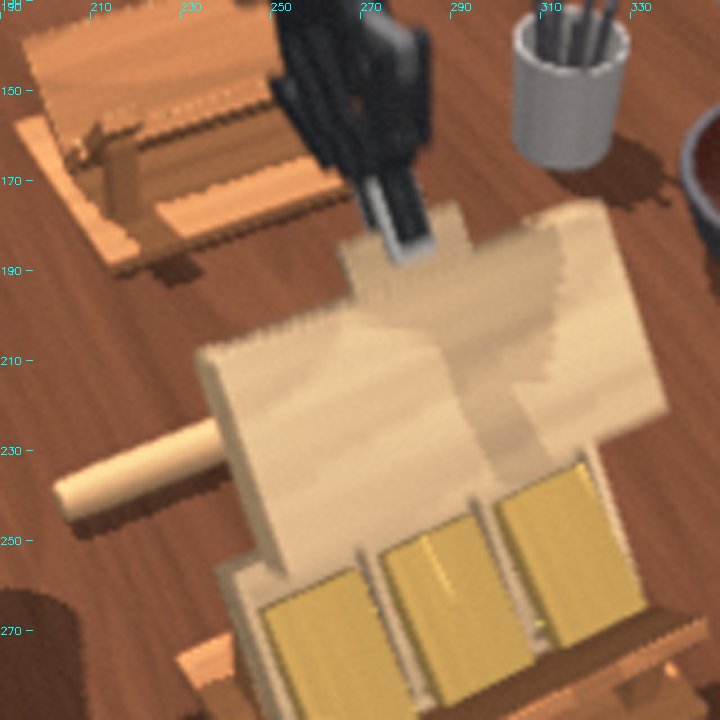

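Emit:
move_arm([
  {"translation": [-0.4,0.8,-1.8],"angular": [-4,0,0]},
  {"translation": [-0.8,1.6,-3.7],"angular": [-8,0,0]},
  {"translation": [-1.2,2.4,-5.5],"angular": [-12,0,0]},
  {"translation": [-1.6,3.2,-7.4],"angular": [-16,0,0]},
  {"translation": [-2,4,-9.2],"angular": [-20,0,0]},
  {"translation": [-2.4,4.7,-11],"angular": [-24,0,0]},
  {"translation": [-2.8,5.5,-13],"angular": [-28,0,0]},
  {"translation": [-3.2,6.3,-15],"angular": [-32,0,1]},
])

```text
time: 21.55
eef_pos: [0.4749, -0.0166, 0.3388]
tool_rot: [-3.011, 0.01, -3.076]
ft_force: [-0.0, 0.7, -1.9]
gripper_width: 0.075
```

Emit:
move_arm([
  {"translation": [-0.4,1.6,-1.2],"angular": [-4,0,0]},
  {"translation": [-0.8,3.3,-2.3],"angular": [-8,0,0]},
  {"translation": [-1.4,5.3,-1],"angular": [-12,0,0]},
  {"translation": [-2,7.4,0.5],"angular": [-17,0,0]},
  {"translation": [-2.5,9.4,2],"angular": [-21,0,0]},
  {"translation": [-3.1,11.5,3.5],"angular": [-26,0,0]},
  {"translation": [-3.7,13.5,5],"angular": [-30,0,1]},
  {"translation": [-4.3,15.5,6.5],"angular": [-35,0,1]},
])

```text
time: 22.35
eef_pos: [0.5094, 0.1307, 0.2532]
tool_rot: [2.662, 0.008, -3.094]
ft_force: [0.5, 1.1, -2.0]
gripper_width: 0.072
```

Run:
```python
from h import *
where()
plan([(atL((125,-1.4,40)),TL,4),(atL((68,-1.4,15)),TL,4)])
```

```text
t 22.35 p [0.5094 0.1307 0.2532] j [-0.2   0.29  1.54  0.47  1.44 -1.92] F [ 0.5  1.1 -2. ] w 6.1
inR [ 346.6  -80.4 -125. ] rot err deg [67.5  0.3 -1.9]
inL [199.4 -17.1  50.5] rot err deg [-12.5   0.6  -0.1]
call
{"translation":[-0.4,0.1,1.9],"angular":[-3,0,-0]},
{"translation":[-0.7,0.3,3.8],"angular":[-6,0,-0]},
{"translation":[-1.1,0.4,5.6],"angular":[-9,0,-0]},
{"translation":[-1.5,0.6,7.5],"angular":[-13,1,-0]},
{"translation":[-1.5,0.3,9.0],"angular":[-13,1,-0]},
{"translation":[-1.5,-0.0,10.6],"angular":[-13,1,-0]},
{"translation":[-1.4,-0.3,12.1],"angular":[-13,1,-0]},
{"translation":[-1.4,-0.6,13.6],"angular":[-13,1,-0]},
```

Emit:
move_arm([
  {"translation": [-0.4,0.1,1.9],"angular": [-3,0,0]},
  {"translation": [-0.8,0.3,3.8],"angular": [-6,0,0]},
  {"translation": [-1.2,0.4,5.6],"angular": [-9,0.5,0]},
  {"translation": [-1.7,0.6,7.5],"angular": [-12.5,0.5,0]},
  {"translation": [-1.7,0.3,9],"angular": [-12.5,0.5,0]},
  {"translation": [-1.7,0,10.5],"angular": [-12.5,0.5,0]},
  {"translation": [-1.7,-0.3,12],"angular": [-12.5,0.5,0]},
  {"translation": [-1.7,-0.3,12],"angular": [-12.5,0.5,0]},
])

```text
time: 23.15
eef_pos: [0.5235, 0.1836, 0.1438]
tool_rot: [2.446, -0.004, -3.088]
ft_force: [0.0, -0.3, -0.7]
gripper_width: 0.073
```

Run:
```python
from h import *
from station import cams,env
where()
c=cams.snapshot("scene")
s=env.read_state();p,R=cur(s)
X=-R[:,2];Z=R[:,1];Y=np.cross(Z,X);M=np.stack([X,Y,Z],1)
o=p-M@np.array([.0575,.001,.0041])
print("loaded origin in L",(RL.T@(o-L0)*1000).round(1))
pts=[(50,-100,0),(50,100,0),(50,-100,28),(50,100,28),(-50,-100,28),(-50,100,28),(74,30,8),(74,-30,8)]
px=proj(c,np.array([o+M@(np.array(q)/1000) for q in pts]))
crop(c,220,170,150,140,5,"pics/v1.png",px)
```

```text
t 23.15 p [0.5235 0.1836 0.1438] j [-0.18  0.49  1.65  0.71  1.28 -2.11] F [ 0.  -0.3 -0.7] w 6.2
inR [ 296.1  -98.7 -234.8] rot err deg [79.9 -0.2 -1.6]
inL [82.2  0.  20. ] rot err deg [-0.1 -0.1 -0.2]
loaded origin in L [25.8 -0.4 16.3]
```

View pics/v1.png

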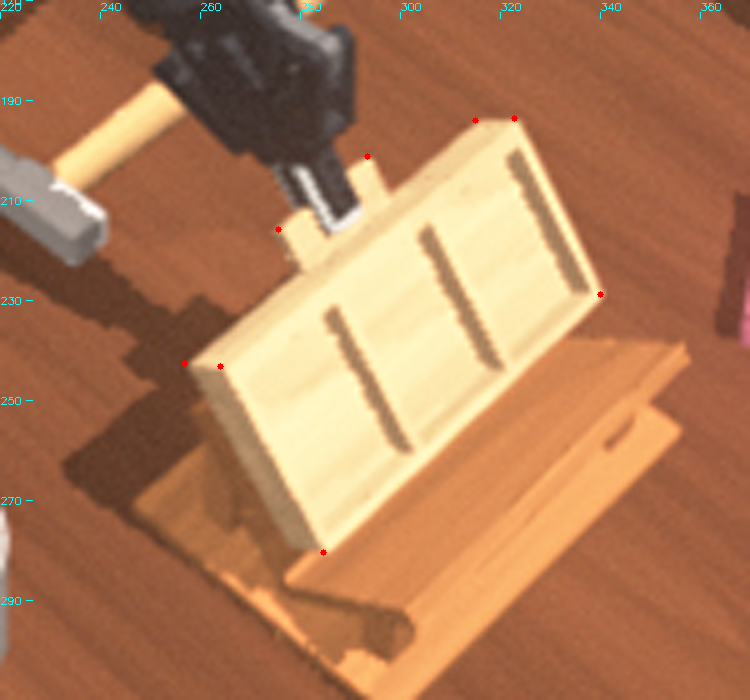

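Emit:
move_arm([
  {"translation": [0,-0.4,0.6],"angular": [0,0,0]},
  {"translation": [0,-0.8,1.2],"angular": [0,0,0]},
  {"translation": [0,-1.2,1.7],"angular": [0,0,0]},
  {"translation": [0,-1.4,2.1],"angular": [0,0,0]},
  {"translation": [0,-1.5,2.4],"angular": [0,0,0]},
  {"translation": [0,-1.5,2.5],"angular": [0,0,0]},
  {"translation": [0,-1.5,2.5],"angular": [0,0,0]},
])

```text
time: 23.9
eef_pos: [0.5242, 0.1876, 0.1166]
tool_rot: [2.446, -0.001, -3.089]
ft_force: [-0.2, -1.0, -1.6]
gripper_width: 0.071
```

Run:
```python
from h import *
where()
```

```text
t 23.9 p [0.5242 0.1876 0.1166] j [-0.17  0.53  1.67  0.72  1.23 -2.15] F [-0.2 -1.  -1.6] w 6.0
inR [ 277.7  -99.7 -255.4] rot err deg [79.8 -0.1 -1.6]
inL [58.8  0.9  5.6] rot err deg [-0.2  0.1 -0.2]
```

Emit:
move_arm([
  {"translation": [0,0,0.2],"angular": [0,0,0]},
  {"translation": [0,-0.2,0.3],"angular": [0,0,0]},
  {"translation": [0,-0.2,0.3],"angular": [0,0,0]},
])

```text
time: 24.2
eef_pos: [0.5245, 0.1869, 0.1155]
tool_rot: [2.445, 0.001, -3.088]
ft_force: [-11.1, -18.3, 22.8]
gripper_width: 0.077
```

Run:
```python
from h import *
from station import cams
where()
c=cams.snapshot("scene");crop(c,220,170,150,140,5,"pics/w1.png")
```

```text
t 24.2 p [0.5245 0.1869 0.1155] j [-0.18  0.54  1.67  0.73  1.23 -2.16] F [-11.1 -18.3  22.8] w 6.6
inR [ 276.4  -99.9 -255.5] rot err deg [79.9  0.1 -1.6]
inL [58.4  1.2  4.3] rot err deg [-0.1  0.1 -0.1]
```

View pics/w1.png

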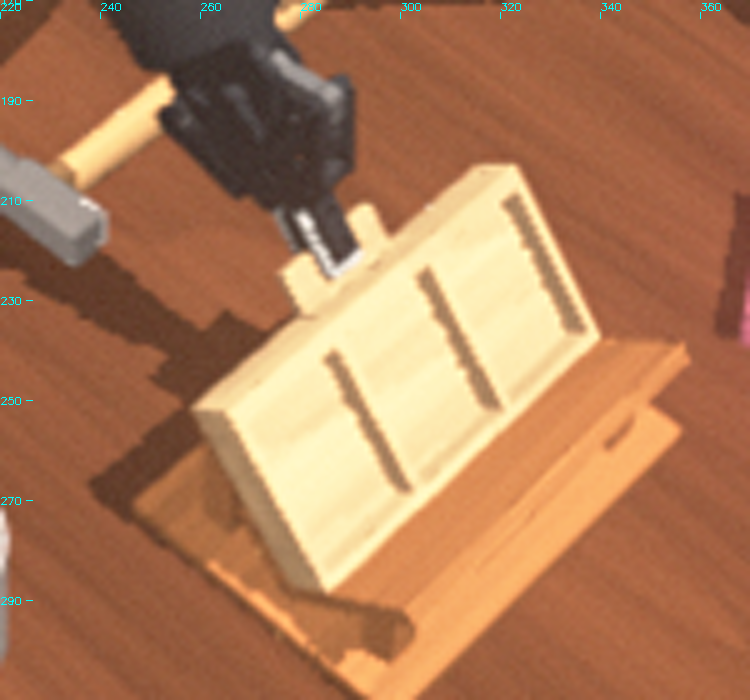

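Emit:
move_arm([
  {"translation": [0,0,-0.2],"angular": [0,0,0]},
  {"translation": [0,0,-0.2],"angular": [0,0,0]},
  {"translation": [0,0,-0.2],"angular": [0,0,0]},
])

```text
time: 24.55
eef_pos: [0.5246, 0.1868, 0.1155]
tool_rot: [2.445, 0.0, -3.089]
ft_force: [-2.0, -4.0, 8.9]
gripper_width: 0.081
```

Emit:
move_arm([
  {"translation": [0,0,0],"angular": [0,0,0]},
  {"translation": [0,0,0],"angular": [0,0,0]},
  {"translation": [0,0,0],"angular": [0,0,0]},
  {"translation": [0,0,0],"angular": [0,0,0]},
  {"translation": [0,0,-2],"angular": [0,0,0]},
  {"translation": [0,0,-4],"angular": [0,0,0]},
  {"translation": [0,0,-7],"angular": [0,0,0]},
  {"translation": [0,0,-10],"angular": [0,0,0]},
], jaw=-0.4)

```text
time: 25.35
eef_pos: [0.5274, 0.1222, 0.1919]
tool_rot: [2.446, -0.002, -3.089]
ft_force: [-0.1, -0.6, -0.5]
gripper_width: 0.301
```

Emit:
move_arm([
  {"translation": [0,0,-4],"angular": [0,0,0]},
  {"translation": [0,0,-8],"angular": [0,0,0]},
  {"translation": [0,0,-12],"angular": [0,0,0]},
  {"translation": [0,0,-15],"angular": [0,0,0]},
  {"translation": [0,0,-15],"angular": [0,0,0]},
])

```text
time: 25.85
eef_pos: [0.5337, 0.0247, 0.3087]
tool_rot: [2.449, 0.004, -3.092]
ft_force: [0.4, 0.5, -0.6]
gripper_width: 0.298
```

Run:
```python
from h import *
from station import cams
where()
P=[(50,-100,0),(50,100,0),(50,-100,28),(50,100,28),(-50,-100,28),(-50,100,28),(74,30,8),(74,-30,8)]
c=cams.snapshot("scene");crop(c,220,170,150,140,5,"pics/x1.png",proj(c,np.array([atL(q) for q in P])))
crop(c,0,0,512,384,1.5,"pics/x3.png")
c=cams.snapshot("side");crop(c,200,190,150,150,5,"pics/x2.png",proj(c,np.array([atR(q) for q in P])))
```

```text
t 25.85 p [0.5337 0.0247 0.3087] j [-0.46  0.38  1.36  0.6   1.75 -2.08] F [ 0.4  0.5 -0.6] w 25.4
inR [320.  -96.3  -6.9] rot err deg [79.7  0.2 -1.8]
inL [310.8   1.3   4. ] rot err deg [-0.3  0.4 -0.1]
```

View pics/x1.png

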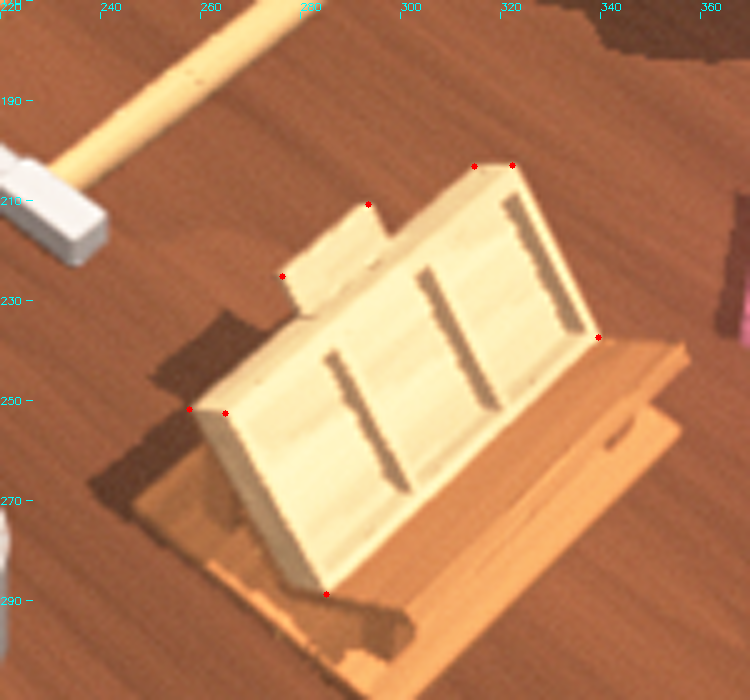

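View pics/x2.png

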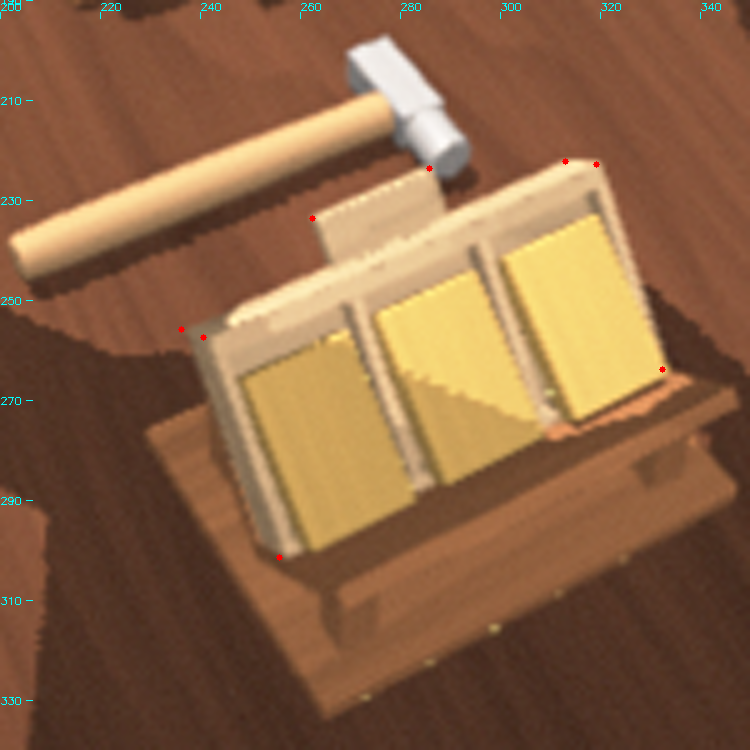

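View pics/x3.png

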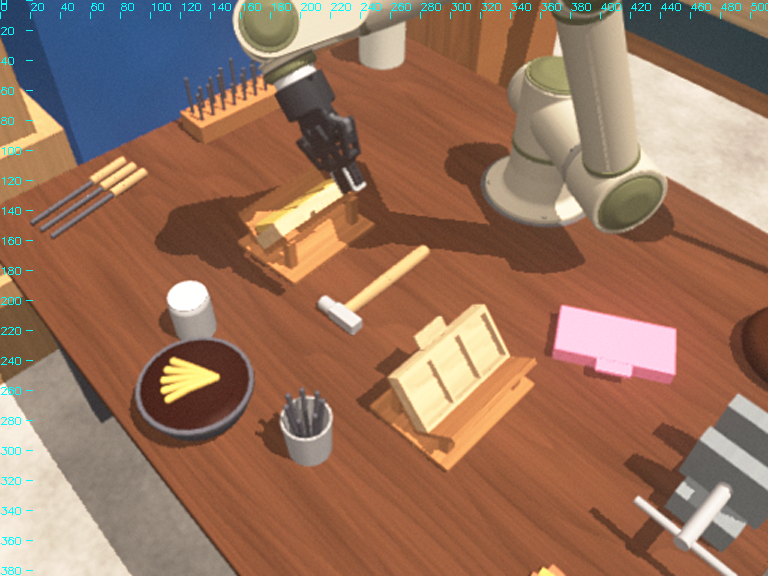

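Run:
```python
from h import *
from station import cams
c=cams.snapshot("side")
M={"left":[(243,378),(352,333),(417,497),(308,552)],"mid":[(375,318),(473,270),(545,432),(443,487)],"right":[(500,260),(597,213),(668,372),(577,422)]}
for z in (31,36,45):
  for n,q in M.items():
    pts=[RR.T@(plane(c,((u+.5)/5-.5+200,(v+.5)/5-.5+190),atR((0,0,z)),RR[:,2])-R0)*1000 for u,v in q]
    pts=np.array(pts); print(z,n,"x,y corners",pts[:,:2].round(0).tolist(),"ctr",pts[:,:2].mean(0).round(1), "len",np.linalg.norm(pts[0]-pts[3]).round(1),np.linalg.norm(pts[0]-pts[1]).round(1))
crop(c,235,200,110,110,7,"pics/y1.png",proj(c,np.array([atR((x,y,36)) for y in (-64,0,64) for x in (-42,36)])))
```

```text
31 left x,y corners [[28.0, 90.0], [26.0, 38.0], [-52.0, 34.0], [-53.0, 88.0]] ctr [-12.6  62.6] len 80.6 52.2
31 mid x,y corners [[28.0, 26.0], [30.0, -25.0], [-51.0, -33.0], [-53.0, 21.0]] ctr [-11.6  -2.8] len 81.4 50.6
31 right x,y corners [[29.0, -38.0], [30.0, -91.0], [-52.0, -101.0], [-54.0, -50.0]] ctr [-11.6 -70. ] len 83.1 52.7
36 left x,y corners [[29.0, 92.0], [28.0, 40.0], [-50.0, 36.0], [-51.0, 90.0]] ctr [-10.9  64.3] len 80.1 51.9
36 mid x,y corners [[30.0, 28.0], [31.0, -22.0], [-49.0, -31.0], [-51.0, 23.0]] ctr [-9.9 -0.7] len 80.9 50.3
36 right x,y corners [[30.0, -36.0], [31.0, -89.0], [-50.0, -98.0], [-52.0, -47.0]] ctr [ -9.9 -67.6] len 82.6 52.4
45 left x,y corners [[32.0, 94.0], [30.0, 43.0], [-47.0, 39.0], [-47.0, 93.0]] ctr [-8.  67.3] len 79.2 51.4
45 mid x,y corners [[32.0, 31.0], [34.0, -18.0], [-46.0, -27.0], [-48.0, 26.0]] ctr [-7.   3.1] len 80.0 49.7
45 right x,y corners [[33.0, -32.0], [34.0, -84.0], [-46.0, -93.0], [-48.0, -43.0]] ctr [ -7.  -63.1] len 81.7 51.8
```

View pics/y1.png

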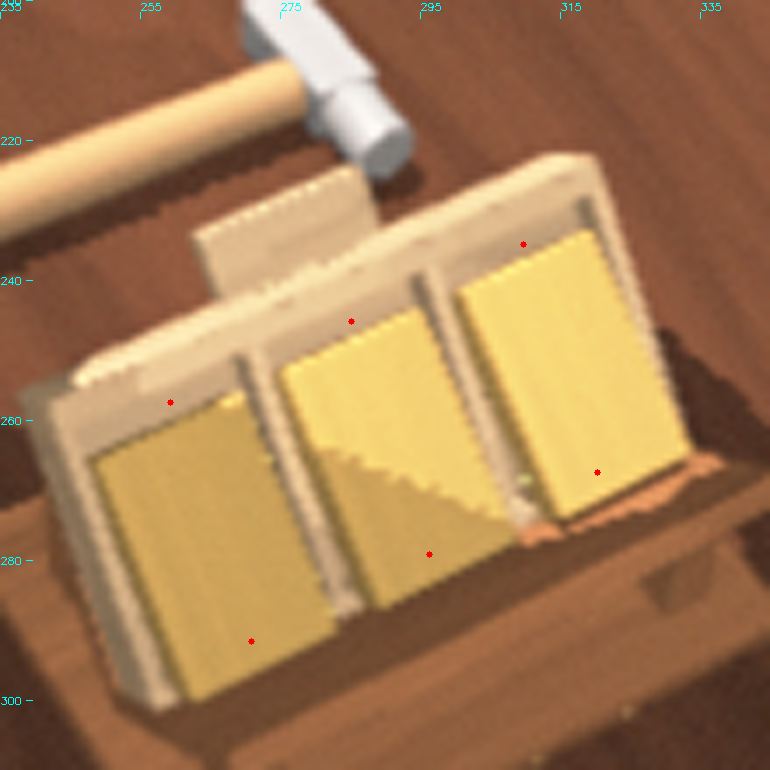

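Run:
```python
from h import *
from station import cams
c=cams.snapshot("scene")
crop(c,140,100,120,100,6.5,"pics/z1.png")
c=cams.snapshot("wrist")
cv2.imwrite("pics/z2.png",c["img"][:,:,::-1])
```

```text
(no output)
```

View pics/z1.png

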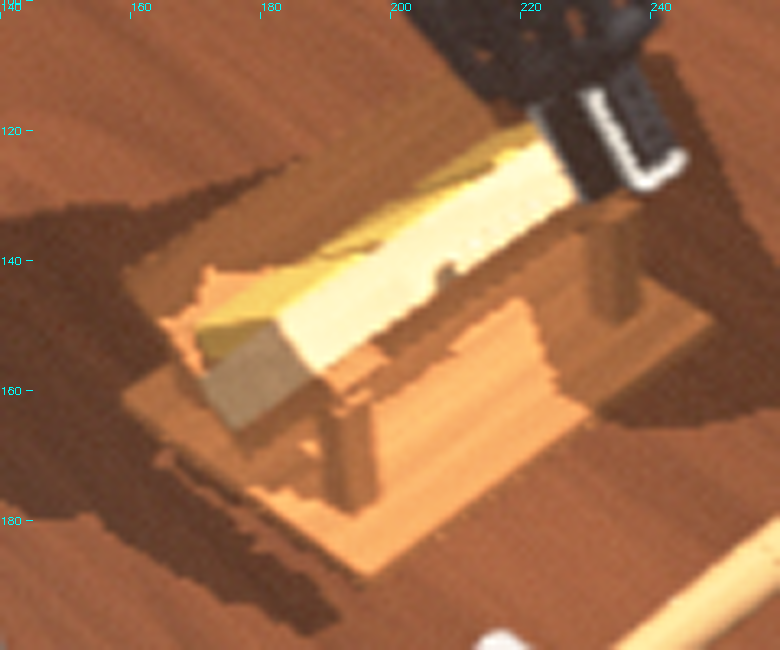

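View pics/z2.png

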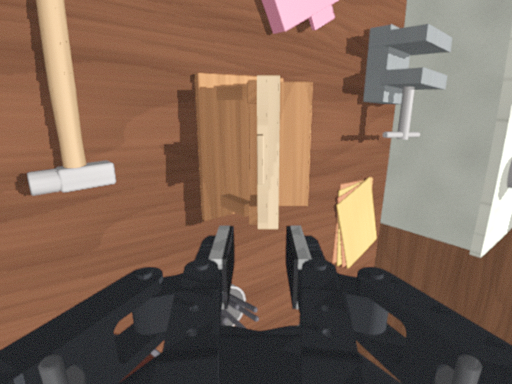

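Run:
```python
from h import *
from station import cams
c=cams.snapshot("scene")
for nm,(u,v),y in (("outer-low",(196,330),-92),("low",(205,370),-92),("rimtop",(278,320),-100),("low-rim",(203,380),-100),("rimtop-back",(320,376),-100),("bottomback",(238,430),-100)):
    P=plane(c,((u+.5)/6.5-.5+140,(v+.5)/6.5-.5+100),atR((0,y,0)),RR[:,1]); print(nm,(RR.T@(P-R0)*1000).round(1))
pts=[(36,-92,36),(-42,-92,36),(-42,-92,28),(36,-92,28),(-50,-100,28),(50,-100,28)]
crop(c,160,135,50,40,14,"pics/z3.png",proj(c,np.array([atR(q) for q in pts])))
```

```text
outer-low [-38.9 -92.   44.7]
low [-55.2 -92.   28.7]
rimtop [  50.1 -100.    25.8]
low-rim [ -45.3 -100.    25.2]
rimtop-back [  52.5 -100.    -2.6]
bottomback [ -45.2 -100.    -1.2]
```

View pics/z3.png

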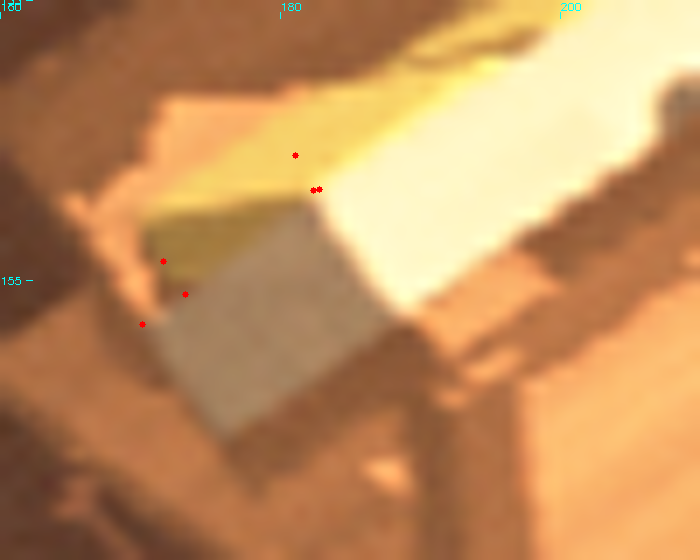

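Run:
```python
from h import *
from station import cams
c=cams.snapshot("side");s=cams.snapshot("scene")
crop(c,245,225,110,80,7,"pics/A1.png")
crop(s,165,105,60,50,12,"pics/A2.png")
```

```text
(no output)
```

View pics/A1.png

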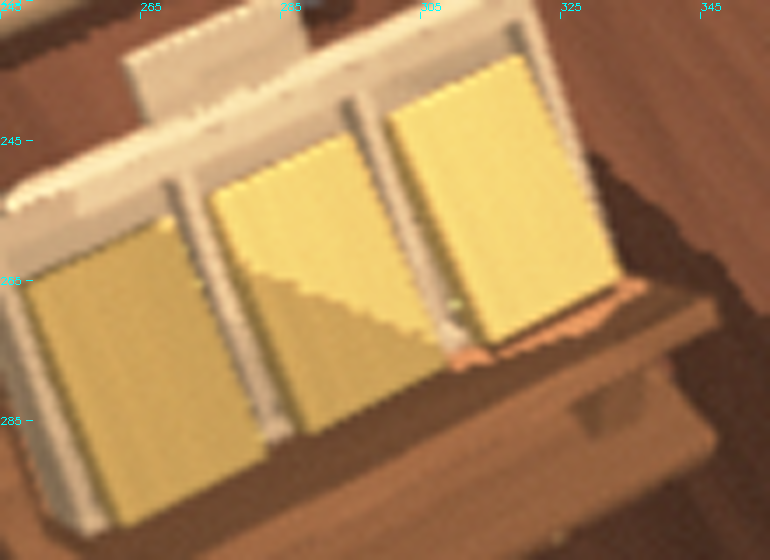

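View pics/A2.png

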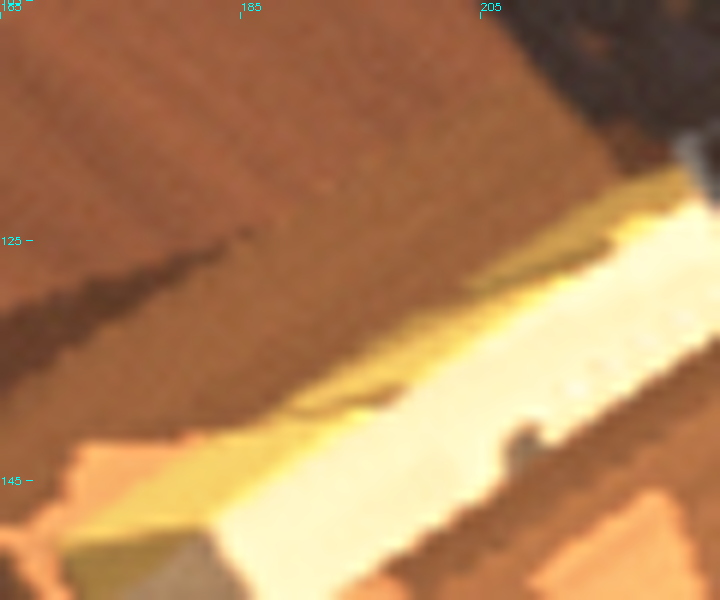

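Run:
```python
from h import *
from station import cams
from scipy.optimize import brentq
c=cams.snapshot("side");s=cams.snapshot("scene")
f=lambda q,z,o:((q[0]+.5)/z-.5+o[0],(q[1]+.5)/z-.5+o[1])
T={"right":((622,280),(523,55),(490,347),(385,118),(60,548)),"mid":((447,368),(350,135),(310,435),(210,195),(275,408)),"left":((270,455),(170,225),(120,530),(22,288),(465,285))}
for n,(lr,ur,ll,ul,sc) in T.items():
    P,e=tri(c,f(lr,7,(245,225)),s,f(sc,12,(165,105)))
    a=RR.T@(P-R0)*1000
    o,d=ray(c,f(ur,7,(245,225)))
    # points on ray at distance 78mm
    b=d@(o-P); D=b*b-((o-P)@(o-P)-.078**2)
    print(n,"low corner",a.round(1),"gap mm",round(e*1000,1),"D",D)
    for t in ([-b-np.sqrt(D),-b+np.sqrt(D)] if D>0 else [-b]): print("   up corner",(RR.T@(o+t*d-R0)*1000).round(1))
# hypotheses: flat seated vs tilted: expected pixel lengths
def quad(xc,b,th,y):
    L=[]
    for sx in (-39,39):
        L.append((xc+sx*np.cos(th),y,b-sx*np.sin(th)))
    return L
for y in (-90,-26,38):
  for nm,(xc,b,th) in {"flat-3":(-3,36,0),"tilt":(-8,39.7,np.radians(7.5))}.items():
    q=quad(xc,b,th,y); px=proj(c,np.array([atR(v) for v in q])); ps=proj(s,np.array([atR(v) for v in q]))
    print(y,nm,((px-[245,225])*7).round(0).tolist(),((ps-[165,105])*12).round(0).tolist()[0])
```

```text
right low corner [-46.1 -90.7  46.6] gap mm 3.7 D 0.00017485458625055017
   up corner [ 31.4 -87.6  38.8]
   up corner [ 25.1 -99.5  16. ]
mid low corner [-46.3 -22.8  46.5] gap mm 4.2 D 0.00021524902484781894
   up corner [ 31.5 -21.1  40.6]
   up corner [ 24.2 -32.6  14.6]
left low corner [-46.7  40.9  45.9] gap mm 2.9 D 0.0005498969206733095
   up corner [31.  46.9 47.6]
   up corner [19.  31.4  5. ]
-90 flat-3 [[590.0, 261.0], [517.0, 35.0]] [80.0, 574.0]
-90 tilt [[609.0, 278.0], [520.0, 51.0]] [52.0, 548.0]
-26 flat-3 [[425.0, 342.0], [349.0, 111.0]] [282.0, 441.0]
-26 tilt [[443.0, 360.0], [352.0, 127.0]] [254.0, 416.0]
38 flat-3 [[252.0, 427.0], [172.0, 191.0]] [475.0, 313.0]
38 tilt [[269.0, 446.0], [175.0, 207.0]] [448.0, 290.0]
```

Run:
```python
from h import *
plan([(np.array([.48,-.03,.33]),tilt(.4),8),(atR((170,0,60)),TR,6)])
```

```text
call
{"translation":[0.7,-0.3,-0.7],"angular":[6,-0,-0]},
{"translation":[1.4,-0.7,-1.3],"angular":[12,-0,-0]},
{"translation":[2.1,-1.0,-2.0],"angular":[18,-0,-0]},
{"translation":[2.8,-1.3,-2.7],"angular":[24,-0,-1]},
{"translation":[3.5,-1.7,-3.3],"angular":[30,-0,-1]},
{"translation":[4.2,-2.0,-4.0],"angular":[36,-0,-1]},
{"translation":[4.9,-2.3,-4.6],"angular":[42,-0,-1]},
{"translation":[5.6,-2.6,-5.3],"angular":[48,-0,-1]},
call
{"translation":[0.6,-1.4,1.8],"angular":[5,-0,-0]},
{"translation":[1.3,-2.8,3.5],"angular":[11,-0,-0]},
{"translation":[1.9,-4.2,5.3],"angular":[16,-0,-0]},
{"translation":[2.5,-5.6,7.0],"angular":[21,-0,-0]},
{"translation":[3.2,-7.0,8.8],"angular":[27,0,-0]},
{"translation":[3.8,-8.4,10.6],"angular":[32,0,-1]},
```

Emit:
move_arm([
  {"translation": [0.7,-0.3,-0.7],"angular": [6,0,0]},
  {"translation": [1.4,-0.7,-1.3],"angular": [12,0,0]},
  {"translation": [2.1,-1,-2],"angular": [18,0,0]},
  {"translation": [2.8,-1.3,-2.7],"angular": [24,0,-1]},
  {"translation": [3.5,-1.7,-3.3],"angular": [30,0,-1]},
  {"translation": [4.2,-2,-4],"angular": [36,0,-1]},
  {"translation": [4.9,-2.3,-4.6],"angular": [42,0,-1]},
  {"translation": [5.6,-2.6,-5.3],"angular": [48,0,-1]},
], jaw=-1)

```text
time: 27.15
eef_pos: [0.4794, -0.0301, 0.3309]
tool_rot: [-2.995, 0.004, -3.073]
ft_force: [-0.0, 0.9, -0.5]
gripper_width: -0.001
```

Emit:
move_arm([
  {"translation": [0.6,-1.4,1.8],"angular": [5,0,0]},
  {"translation": [1.3,-2.8,3.5],"angular": [11,0,0]},
  {"translation": [1.9,-4.2,5.3],"angular": [16,0,0]},
  {"translation": [2.5,-5.6,7],"angular": [21,0,0]},
  {"translation": [3.2,-7,8.8],"angular": [27,0,0]},
  {"translation": [3.8,-8.4,10.6],"angular": [32,0,-1]},
  {"translation": [3.8,-8.4,10.6],"angular": [32,0,-1]},
])

```text
time: 27.85
eef_pos: [0.4471, -0.1302, 0.2346]
tool_rot: [-2.442, -0.01, -3.057]
ft_force: [-0.1, -1.0, 0.1]
gripper_width: 0.003
```

Run:
```python
from h import *
from station import cams
where()
c=cams.snapshot("wrist")
pts=[(-42,y,36) for y in (-90,-38,-26,26,38,90)]
crop(c,100,20,310,280,2.6,"pics/B1.png")
crop(c,150,30,150,280,2.7,"pics/B2.png",proj(c,np.array([atR(q) for q in pts]+[atR((50,100,28)),atR((50,-100,28)),atR((-39,90,36))])))
import pickle;pickle.dump(c,open("wr1.pkl","wb"))
```

```text
t 27.85 p [ 0.4471 -0.1302  0.2346] j [-0.19  0.18  1.83 -0.79  1.07 -1.48] F [-0.1 -1.   0.1] w 0.3
inR [168.3   2.1  58.5] rot err deg [-0.1 -0.2  0.6]
inL [ 350.3  -93.8 -158.4] rot err deg [-80.1  -0.6   1.8]
```

View pics/B1.png

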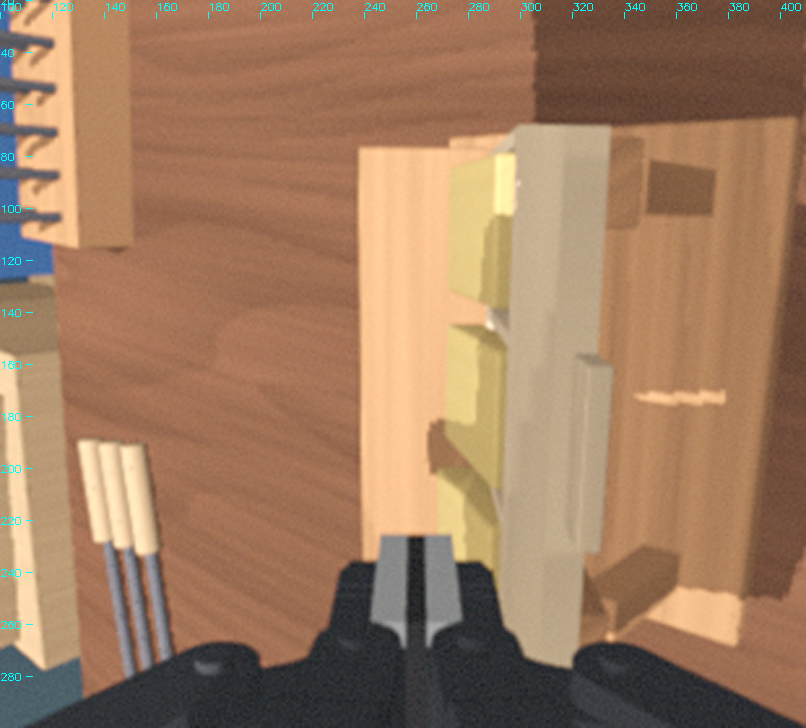

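View pics/B2.png

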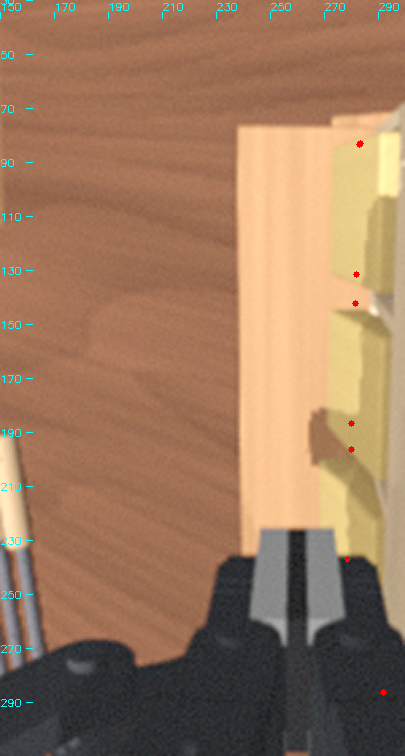

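Run:
```python
from h import *
import pickle
c=pickle.load(open("wr1.pkl","rb"))
f=lambda u,v:((u+.5)/2.6-.5+100,(v+.5)/2.6-.5+20)
for n,q in {"top lowA":(450,165),"top lowB":(450,285),"mid lowA":(448,330),"mid lowB":(446,420),"bot low":(437,500)}.items():
    for x in (-50,-46,-42): 
        P=plane(c,f(*q),atR((x,0,0)),RR[:,0]); print(n,x,(RR.T@(P-R0)*1000).round(1),end=" ")
    print()
for n,q in {"rim top":(515,127),"rim mid":(507,360),"rim low":(497,580),"tab":(612,360)}.items():
    P=plane(c,f(*q),atR((50,0,0)),RR[:,0]); print(n,(RR.T@(P-R0)*1000).round(1))
```

```text
top lowA -50 [-50.   90.1  46.5] top lowA -46 [-46.   89.8  46.6] top lowA -42 [-42.   89.6  46.8] 
top lowB -50 [-50.   39.4  45.4] top lowB -46 [-46.   39.7  45.6] top lowB -42 [-42.   40.   45.7] 
mid lowA -50 [-50.   19.5  45.9] mid lowA -46 [-46.  20.  46.] mid lowA -42 [-42.   20.6  46.2] 
mid lowB -50 [-50.  -21.9  45.9] mid lowB -46 [-46.  -20.9  46. ] mid lowB -42 [-42.  -19.9  46.2] 
bot low -50 [-50.  -60.9  49.3] bot low -46 [-46.  -59.5  49.4] bot low -42 [-42.  -58.1  49.5] 
rim top [50.  95.6 30.6]
rim mid [50.  23.5 30.3]
rim low [ 50.  -54.7  30.6]
tab [50. 24. -4.]
```

Emit:
move_arm([
  {"translation": [0,-2.5,0],"angular": [0,0,0]},
  {"translation": [0,-5,0],"angular": [0,0,0]},
  {"translation": [-0.5,-7.5,-0.5],"angular": [0,0,0]},
  {"translation": [-1,-9,-1],"angular": [0,0,0]},
  {"translation": [-1,-9,-1],"angular": [0,0,0]},
  {"translation": [-1,-9,-1],"angular": [0,0,0]},
])

```text
time: 28.5
eef_pos: [0.4643, -0.1914, 0.3033]
tool_rot: [-2.442, -0.002, -3.058]
ft_force: [-0.8, -0.4, -0.1]
gripper_width: 0.003
```

Run:
```python
from h import *
from station import cams
where()
c=cams.snapshot("wrist");s=cams.snapshot("side")
import pickle;pickle.dump((c,s),open("wr2.pkl","wb"))
cv2.imwrite("pics/C0.png",c["img"][:,:,::-1])
crop(c,256,40,140,260,2.3,"pics/C1.png")
crop(s,230,215,120,90,6.5,"pics/C2.png")
```

```text
t 28.5 p [ 0.4643 -0.1914  0.3033] j [-0.32  0.14  1.68 -0.72  1.12 -1.72] F [-0.8 -0.4 -0.1] w 0.3
inR [180.9 -10.3 150.5] rot err deg [-0.1  0.1  0.3]
inL [ 442.9  -80.  -161.7] rot err deg [-80.1  -0.1   1.8]
```

View pics/C0.png

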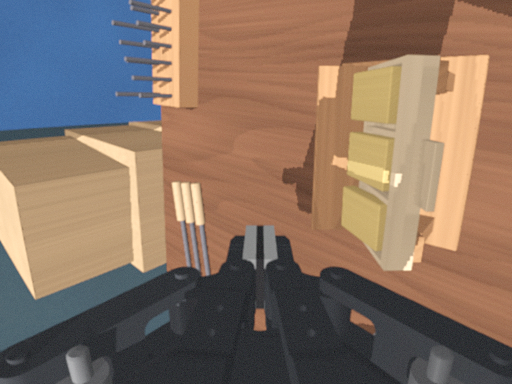

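View pics/C2.png

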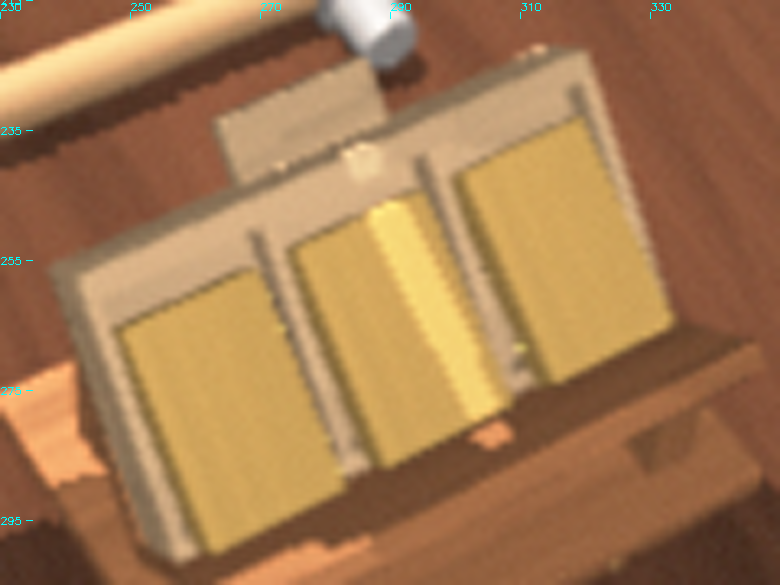

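Run:
```python
from h import *
import pickle
c,s=pickle.load(open("wr2.pkl","rb"))
crop(c,330,55,110,105,7,"pics/D1.png")
crop(c,330,150,110,125,6,"pics/D2.png")
```

```text
(no output)
```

View pics/D1.png

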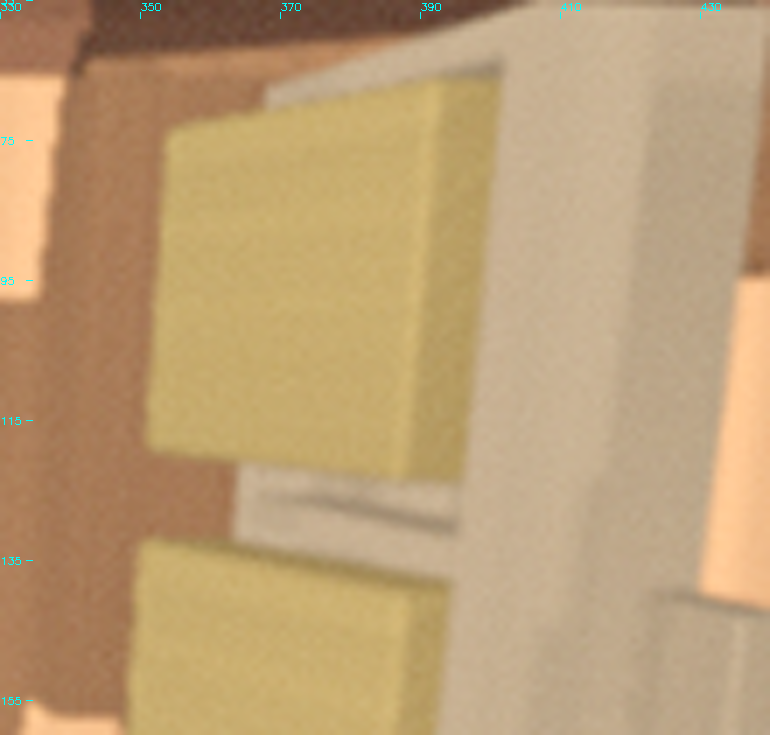

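View pics/D2.png

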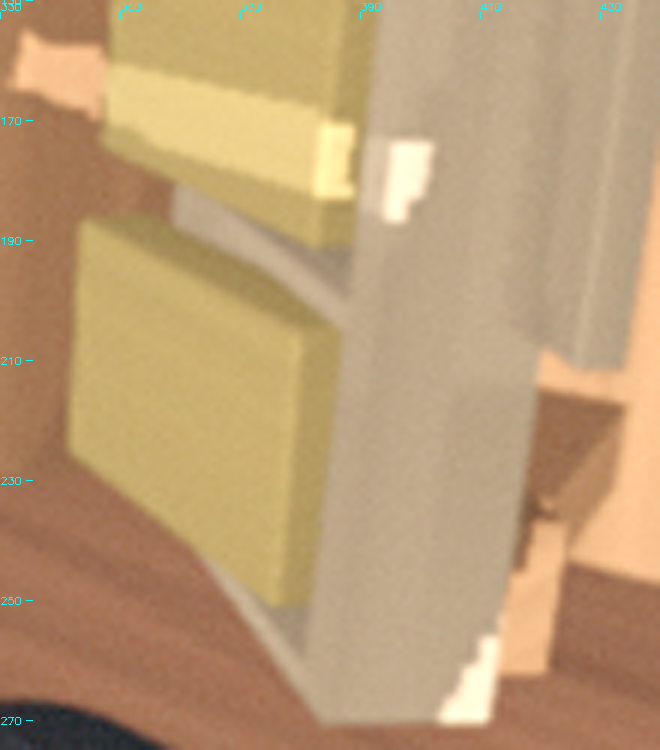

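Run:
```python
from h import *
import pickle
c,s=pickle.load(open("wr2.pkl","rb"))
f=lambda q,z,o:((q[0]+.5)/z-.5+o[0],(q[1]+.5)/z-.5+o[1])
a=lambda q:f(q,7,(330,55)); b=lambda q:f(q,6,(330,150)); g=lambda q:f(q,6.5,(230,215))
T={"panel":[("Ly+",a((165,130)),g((210,553))),("Ly-",a((148,448)),g((348,485))),("Uy+",a((438,82)),g((118,328))),("Uy-",a((408,478)),g((252,268)))],
"ros":[("Ly+",a((140,545)),g((385,468))),("Ly-",b((103,142)),g((515,405))),("Uy+",a((412,582)),g((288,245))),("Uy-",b((318,245)),g((425,188)))],
"leaf":[("Ly+",b((82,218)),g((553,383))),("Ly-",b((68,452)),g((675,323))),("Uy+",b((303,332)),g((455,175))),("Uy-",b((275,603)),g((585,117)))],
"rim":[("y-",b((322,722)),g((588,55))),("y+",a((530,5)),g((78,278)))]}
for n,L in T.items():
    A=[]
    for k,p,q in L:
        P,e=tri(c,p,s,q); v=RR.T@(P-R0)*1000; A.append(v); print(n,k,v.round(1),"gap",round(e*1000,1))
    A=np.array(A)
    if len(A)==4:
        X=(A[2]+A[3]-A[0]-A[1])/2;Y=(A[0]+A[2]-A[1]-A[3])/2;N=np.cross(X,Y);N/=np.linalg.norm(N)
        print("  ctr",A.mean(0).round(1),"len",np.linalg.norm(X).round(1),np.linalg.norm(Y).round(1),"crown",(A.mean(0)-22*N).round(1),"tilt",np.degrees(np.arccos(N[2])).round(1))
```

```text
panel Ly+ [-47.2  90.1  46.2] gap 2.3
panel Ly- [-47.   38.7  45.6] gap 0.8
panel Uy+ [28.7 90.3 32.5] gap 2.4
panel Uy- [28.4 39.9 31.2] gap 2.6
  ctr [-9.3 64.8 38.9] len 76.9 50.9 crown [-13.3  65.2  17.3] tilt 10.6
ros Ly+ [-47.7  23.4  45.1] gap 2.7
ros Ly- [-47.9 -27.1  44.9] gap 0.8
ros Uy+ [30.4 25.7 30.2] gap 1.4
ros Uy- [ 28.8 -27.1  29.7] gap 0.1
  ctr [-9.1 -1.3 37.5] len 78.9 51.7 crown [-13.3  -1.1  15.9] tilt 11.1
leaf Ly+ [-45.6 -42.   48.5] gap 2.0
leaf Ly- [-46.1 -93.8  47.2] gap 2.2
leaf Uy+ [ 28.8 -40.7  30. ] gap 3.3
leaf Uy- [ 28.2 -92.9  29.5] gap 0.3
  ctr [ -8.7 -67.4  38.8] len 76.5 52.0 crown [-13.9 -66.9  17.4] tilt 13.7
rim y- [  47.4 -104.2   26.5] gap 1.9
rim y+ [48.4 97.  30.2] gap 1.9
```

Run:
```python
from h import *
from station import env,job
s=env.read_state();print(np.abs(s["joint_vel"]).max(),s["time"],s["ft_force"])
print(job.sign_off())
```

```text
0.007337511557256312 28.6 [-0.44973904  0.20775778  0.08190092]
the job is handed in; nothing more can be done
None
```

I turned all three mounts over and handed the job in at 28.6 s, but they sit tilted in the right tray rather than flat. By my measurements they are inside the limits. The sign-off gave no verdict.

**What I did:**
- I laid the empty tray face-down on the loaded one.
- I carried the closed pair over and leaned it, turned over, on the right stand.
- I lifted off the emptied tray and put it back face-up, tab up, on the left stand.

**Trays:** in the last pictures both are within about 3 mm of their start positions, which I took as the seat points. Pictures of the closed pair on each stand showed the edges matching within about 2 mm.

**Mounts:** all three lie relief-down in the right tray and did not move between pictures 2.7 s apart. Their lower ends rest on the tray's lower wall, tilting them about 11 to 14 degrees, probably from when the upper tray came off. I measured them from two camera views, whose sight lines met only to within about 3 mm:

| Measure (tray frame) | Measured | Allowed |
|---|---|---|
| Back height | 37.5 to 38.9 mm | 30 to 42 mm |
| Crown height | 16 to 17.4 mm | under 20 mm |
| Centre along the slope (x) | about -9 mm | within 20 mm of 0 |

I left them as they were. A cruder one-view check put the lower edge of the leaf mount about 3 mm higher than the others. In the two-view measurement it was about 2 to 3 mm higher.

**Forces:** the lifted tray bumped the right ledge's front edge at about 16 N. Seating it on the left stand reached about 31 N at the wrist, well under the 120 N limit.

**Other objects:** the hammer is where it was. The arm did not go near the punch pot or the tin, but I did not measure those two again at the end.

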